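Find the filled canister on the pan balance and seat it in its socket

ROBOT

A 6-joint arm with a two-finger parallel gripper is mounted at the origin on a cart in front of the work surface, level with it; the furniture and walls round the work are solid. World frame = base frame: x ahead of the robot, y to its left, z up, the work surface at z = 0. Lengths are in m, angles in rad, forces in N, time in s.
With the tool pointing down it reaches from about 0.35 to 0.85 m from the base axis. Payload 8.1 kg.
Tool frame: the origin (TCP) lies midway between the tips of the shut fingers; the grasp point (between the pads) lies 19 mm behind it (robot.tcp_to_grasp is the distance from the TCP to the grasp point, in m); x points along the fingers, y is the direction in which the jaws open and shut, and the axes are right-handed (so a half turn about x gives the same grasp; the last joint's range is limited). The gripper opens to 93 mm and grips with 3 to 60 N. Pads are 15 mm wide; open, the fingers measure 128 mm over their backs; the gripper's body (75 mm by 188 mm) begins 65 mm behind the grasp point.
Start: joints at [-1.206, 0.13, 1.488, -0, 1.523, -0.085], TCP at [0.261, -0.54, 0.219] pointing down, gripper open.
Joint ranges: [-2.96, 2.96], [-0.89, 2.26], [0.02, 2.5], [-1.34, 4.48], [0, 2.73], [-2.66, 2.66]. Speed limits (rad/s): [2.39, 2.39, 2.79, 3.14, 3.14, 3.14].

INTERFACE

Orientations are given as a rotation vector (axis times angle).
In Python, from plant import robot gives the robot as it stands.
- The arm moves only by the tool play_rows, never from a script. Its argument "plan" is a list of rows, each an object with "slide": the shift along the world's x, y, z as a fraction of full scale, a list of three; "roll": the turn about the world's z as a fraction of full scale; "fingers": the gripper command: -1 is shut, 1 is fully open, values between are in proportion. A call has 1 to 20 rows; each row shifts and turns the commanded pose from where the row before left it; what a row does not reach is not made up. Full scale, the value 1, is 30 mm for a shift and 8 degrees for a turn. A row lasts 1/8 s, in which the tool goes at most 62.5 mm and 10.7 degrees, less where a joint would pass 70% of its speed; a pose out of reach is approached as far as the arm can. A call with a number of a shift or a turn outside -1 to 1 is refused whole. A call with a gripper value outside its range is refused whole. The fingers move at their own pace and stop on an object; "squeeze" is the grip in N (left out, the last holds). Time passes only in rows, so rows that do not move let the fingers close. It gives the time, the measured TCP pose, the force and the opening at its end, in the units of the state.
- robot.read_state(): the state, without advancing time (a new reading comes with each control period).
- robot.read_camera(name): name is "scene" or "side" or "wrist"; returns the picture (420x560x3 uint8, red, green, blue); there is no depth.
- robot.get_calibration(name): a dict with "fx", "fy", "cx", "cy" (pixels), "R" (3x3) and "t" (3): a world point X has camera coordinates R X + t; the wrist camera has in their place "T_tool_cam" (4x4, takes a point from camera to tool coordinates, whose origin is the TCP and whose axes are the tool frame's). Camera axes: x right, y down, z forward; pixel columns grow to the right and rows downward; lengths in m; the calibration is good to about 2 mm. A picture is of the moment at which its call begins: read the wrist's pose just before it. get_calibration takes no time and is no camera call.
- robot.close_job(): hands the job in, once; it reports no verdict.
Trained networks look in the newest picture that a camera, given by its name, has taken for a name from the list of things; names that differ only in an ending like _2 or _b are one class to them, and where a whole thing is asked for, a point or a joint stands for the part that bears it (a point fixed in the world has none). Each returns a list of dicts, best first, with "p" (0 to 1); they miss things now and then, are a little off and sometimes report something else, mostly with a low value. They report only what shows in the picture. A call takes as long as a camera call. They do not tell look-alikes from the thing itself.
- robot.boxes_of(camera, target): "extent" ([centre column, centre row, width, height] in pixels, round what is visible of it).
- robot.regions_of(camera, target): "region" (420x560 bool, what is visible of it) and "extent" ([centre column, centre row, width, height] in pixels, round what is visible of it).
- robot.mark_of(camera, target): "point" ([column, row] in pixels: a listed point, or the origin of a listed thing).
The state is a dict: "t": time; "q": joint angles; "dq": joint speeds; "joint_torque": joint torques, N m; "tool_pos": TCP position; "orientation": TCP orientation; "force": force on the tool from outside, world axes, zero at the start; "wrist_torque": the same for the moment, N m; "opening": finger opening in m.
Only numpy, scipy, OpenCV 4.12 (cv2) and the standard library are available. Lean on these libraries where they do the work, as an engineer would, in place of code of your own. Each camera call takes 0.05 s, during which the arm holds its last target.

TASK

One of the two look-alike metal canisters is filled with steel and the other is a light spare. Stand them on opposite pans of the balance, let go and see which side drops; then put the one that dropped back, upright and fully home, in the empty wooden socket of the mass stand, and leave the light one standing in its pan. The socket is glued on a little out of place, so feel for it with the canister gently: don't ram the canister against the stand or the balance, don't drop either canister, and leave the other things on the desk where they are.

Things in the scene. Friction and masses are not known exactly. Their poses are not given: they have to be found in the camera images.
- can_1: One of two outwardly identical closed canisters: steel body, plain aluminium screw cap, 34 mm diameter, 54 mm tall, flat foot. Either may be the filled one (90 to 140 g) or the light spare (30 to 40 g); it cannot be seen. Origin at the centre of the underside, z up its axis. Starts on the desk. Grasp it across the cap, the top 15 mm; being round, its yaw means nothing.
- can_2: The other canister, same outside size and look as can_1; origin at the centre of the underside, z up.
- balance: School pan balance, foot fixed to the desk: wooden foot 90 (x) by 150 (y) by 14 mm, two steel cheeks 89 mm high over all, the beam's pivot 72 mm above the desk. Origin on the desk under the pivot; the beam lies along its y axis, x is the pivot's axis. Rubber-tipped stop posts stand under the arms.
- beam (a joint): Beam angle (rad): 0 level, as it stands empty; positive = the right pan (-y end) has dropped, negative = the left pan (+y end) has dropped. Turns freely between stops at -0.12 and +0.12; a soft centring spring (0.6 N m/rad) levels it. The spare alone in a pan drops it 0.05 to 0.08; the filled canister, alone or against the spare, takes it to the stop.
- pan_left (a point): Centre of the floor of the left pan (+y end of the balance), 110 mm from the pivot along the beam, 84 mm above the desk when level. The pan is a flat dish, 69 mm inside diameter, rim 6 mm high, fixed to the beam, so it tips with it and sinks or rises up to 13 mm; z axis square to the pan floor.
- pan_right (a point): Centre of the floor of the right pan (the -y end of the balance); like pan_left.
- stand: Mass stand, fixed to the desk: plywood strip 75 (x) by 180 (y) by 12 mm thick, from y = -55 to +125 mm of its origin. One empty round wooden socket stands over the origin; two brass masses (18 and 15 mm wide, up to 55 mm above the desk) stand fixed in cups at y = +73 and +111 mm. Origin on the desk under the nominal socket centre, z up.
- socket_mark (a point): Nominal centre of the socket, level with its flat rim, 32 mm above the desk. Socket: upright, 53 mm outside, bore 37 mm and 16 mm deep (floor 16 mm above the desk), a step 1 mm wide and deep round the mouth. It was glued on by hand: the real centre lies up to 5 mm from this point in the stand's x and up to 5 mm in its y, either way, and is not measured. Glued firmly, it does not give.
- eraser_block: Bystander: eraser in a sleeve, 20x42x12 mm, loose on the desk; leave it. Origin at the centre of its underside.
- sharpener: Bystander: small pencil sharpener, 16x26x15 mm, loose on the desk; leave it. Origin at the centre of its underside.
- pin_cup: Bystander: clear tub of push pins, 55 mm wide, 30 mm high, loose on the desk; leave it. Origin at the centre of its underside.
- tape: Bystander: roll of brown tape, 96 mm across, 48 mm high, loose on the desk; leave it. Origin at the centre of its underside.
Not all that is in view belongs to the job. Leave any orange look-alike of the can_1 alone.

How it is judged:
On the way:
1. Both canisters stand in opposite pans, let go, and the beam has come to rest down on the heavier side ((((horizontal distance between can_1 and pan_left below 0.02 m and z of can_1 in the frame of pan_left between -0.006 and 0.006 m) and (horizontal distance between can_2 and pan_right below 0.02 m and z of can_2 in the frame of pan_right between -0.006 and 0.006 m)) or ((horizontal distance between can_2 and pan_left below 0.02 m and z of can_2 in the frame of pan_left between -0.006 and 0.006 m) and (horizontal distance between can_1 and pan_right below 0.02 m and z of can_1 in the frame of pan_right between -0.006 and 0.006 m))) and (value of joint beam above 0.09 rad or value of joint beam below -0.09 rad) and velocity of joint beam between -0.08 and 0.08 rad/s and contact force between the fingers and can_1 below 0.2 N and contact force between the fingers and can_2 below 0.2 N), for 0.2 s.
At the end, for the whole second after the job is handed in: One canister stands upright (4 degrees) in the socket, foot on the bore floor (2.5 mm), let go, at rest; the other stands in a pan (within 20 mm of its centre), let go; the beam rests less than 0.097 rad from level, short of its stop, as only the light canister leaves it ((((z of can_1 in the frame of stand between 0.013 and 0.0185 m and x of can_1 in the frame of stand between -0.008 and 0.008 m and y of can_1 in the frame of stand between -0.008 and 0.008 m and angle between can_1's own z axis and vertical below 0.07 rad and linear speed of can_1 below 0.02 m/s) and ((horizontal distance between can_2 and pan_left below 0.02 m and z of can_2 in the frame of pan_left between -0.006 and 0.006 m) or (horizontal distance between can_2 and pan_right below 0.02 m and z of can_2 in the frame of pan_right between -0.006 and 0.006 m))) or ((z of can_2 in the frame of stand between 0.013 and 0.0185 m and x of can_2 in the frame of stand between -0.008 and 0.008 m and y of can_2 in the frame of stand between -0.008 and 0.008 m and angle between can_2's own z axis and vertical below 0.07 rad and linear speed of can_2 below 0.02 m/s) and ((horizontal distance between can_1 and pan_left below 0.02 m and z of can_1 in the frame of pan_left between -0.006 and 0.006 m) or (horizontal distance between can_1 and pan_right below 0.02 m and z of can_1 in the frame of pan_right between -0.006 and 0.006 m)))) and value of joint beam between -0.097 and 0.097 rad and velocity of joint beam between -0.08 and 0.08 rad/s and contact force between the fingers and can_1 below 0.2 N and contact force between the fingers and can_2 below 0.2 N); the robot touches nothing.
It fails at once if A canister is pressed against the stand or its socket with more than 30 N (contact force between any of can_1, can_2 and stand above 30 N).
It fails at once if The beam or a pan is pressed with more than 30 N (contact force between beam and anything else above 30 N).
It fails at once if A canister is dropped (moves faster than 0.75 m/s out of the fingers) ((linear speed of can_1 above 0.75 m/s and contact force between the fingers and can_1 below 0.05 N) or (linear speed of can_2 above 0.75 m/s and contact force between the fingers and can_2 below 0.05 N)).
It fails at once if A bystander (eraser, sharpener, pin tub, tape) is moved more than 20 mm (distance of any of eraser_block, sharpener, pin_cup, tape from where it was at the start of the episode above 0.02 m).
It also fails if it takes over 72 s, if anything falls off the work surface, if the arm or the gripper's body presses on something with over 40 N, if the wrist force passes 120 N, or if a joint passes its speed limit or range.

## Working session

There is one attempt and no reset: what is moved stays moved. The work goes in short steps, Python scripts to look and compute and a tool call to move; the robot and the scene stay as the last step left them, time stands still between calls to the robot, and variables do not carry over. Pictures are saved under pics/ and viewed, and the job is handed in when it is done.

Besides the shell and the picture viewer there is one more tool, called after "Request:" by a JSON object that holds its "fn" and its "kwargs", one argument or row to a line. play_rows: Moves the arm, as the interface text tells. Its arguments: {"type":"object","properties":{"plan":{"type":"array","items":{"type":"object","properties":{"slide":{"type":"array","items":{"type":"number","minimum":-1,"maximum":1}},"roll":{"type":"number","minimum":-1,"maximum":1},"fingers":{"type":"number"}}}},"squeeze":{"type":"number"}},"required":["plan"]}

```bash
mkdir -p pics; ls; python3 - <<'E'
from plant import robot
import cv2,numpy as np
s=robot.read_state();print(s)
for c in ["scene","side","wrist"]:
    im=robot.read_camera(c);cv2.imwrite(f"pics/{c}0.png",im[:,:,::-1])
    print(c,robot.get_calibration(c))
E
```

```text
pics
{'t': 0.0, 'q': array([-1.20638720e+00,  1.31145238e-01,  1.48927547e+00, -2.17858218e-05,
        1.52300990e+00, -8.54190048e-02]), 'dq': array([-0.00018995, -0.00066615, -0.00022264,  0.00048027, -0.00087392,
       -0.00108443]), 'joint_torque': array([ 2.34632198e-04, -5.59821510e+01, -4.91770542e+01,  7.69874454e-02,
        3.49554105e-02, -1.57775112e-04]), 'tool_pos': array([ 0.2606837 , -0.53977402,  0.21759907]), 'orientation': array([ 1.97226965,  0.45312926, -1.97283037]), 'force': array([-0.33890969, -0.4619492 ,  0.59235238]), 'wrist_torque': array([ 0.01379616, -0.05027299,  0.01921489]), 'opening': 0.09302902441177033}
scene {'fx': 384.2698663034068, 'fy': 384.2698663034068, 'cx': 280.23729747943867, 'cy': 209.16985135371854, 'R': array([[-0.84467267, -0.5352406 , -0.00675087],
       [-0.24508564,  0.39792463, -0.88407523],
       [ 0.4758793 , -0.74509965, -0.46729585]]), 't': array([0.46019924, 0.25565532, 0.54267643])}
side {'fx': 530.3289492473735, 'fy': 530.3289492473735, 'cx': 279.8960791144446, 'cy': 210.8494391790433, 'R': array([[-9.97600851e-01, -6.92270391e-02, -3.98292471e-04],
       [-3.68563266e-02,  5.35973156e-01, -8.43430132e-01],
       [ 5.86016447e-02, -8.41391938e-01, -5.37238731e-01]]), 't': array([0.59238268, 0.11867494, 1.13765978])}
wrist {'fx': 342.98398173375926, 'fy': 342.98398173375926, 'cx': 278.99285945597876, 'cy': 206.59389489565868, 'T_tool_cam': array([[-1.76003438e-04, -2.50275307e-01,  9.68174695e-01,
        -1.67306604e-01],
       [ 9.99999779e-01,  5.77185168e-04,  3.30992532e-04,
        -7.01332700e-04],
       [-6.41655332e-04,  9.68174539e-01,  2.50275150e-01,
        -6.95593599e-02],
       [ 0.00000000e+00,  0.00000000e+00,  0.00000000e+00,
         1.00000000e+00]])}
```

View pics/scene0.png

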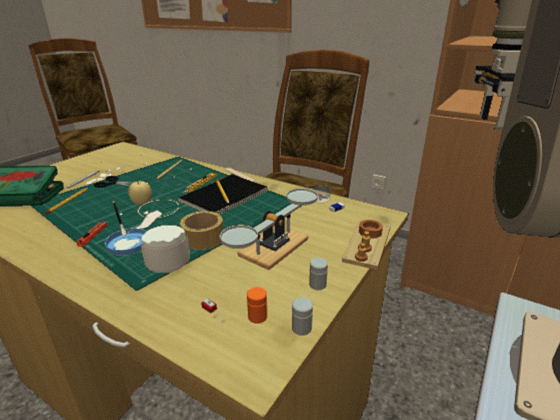

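View pics/side0.png

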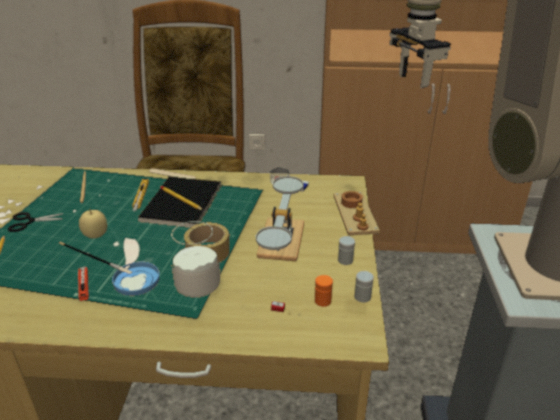

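View pics/wrist0.png

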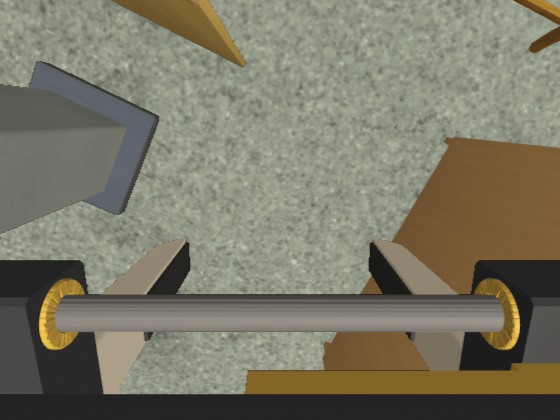

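Two grey steel canisters are at scene (318,273) and (302,316), and at side (346,250) and (364,287). They match the steel description. The orange one at scene (257,305) is the look-alike, so I'll leave it alone. Next I'll confirm this in an enlarged crop and measure.

```bash
cat > h.py <<'E'
from plant import robot
import cv2,numpy as np
from scipy.spatial.transform import Rotation as Rn
def cam(c,s=None):
    k=robot.get_calibration(c)
    if c=="wrist":
        s=s or robot.read_state()
        T=np.eye(4);T[:3,:3]=Rn.from_rotvec(s["orientation"]).as_matrix();T[:3,3]=s["tool_pos"]
        M=np.linalg.inv(T@k["T_tool_cam"]);R=M[:3,:3];t=M[:3,3]
    else: R,t=k["R"],k["t"]
    return k,R,t
def onz(c,px,z,s=None):
    k,R,t=cam(c,s); d=R.T@np.array([(px[0]-k["cx"])/k["fx"],(px[1]-k["cy"])/k["fy"],1]); o=-R.T@t
    return o+d*(z-o[2])/d[2]
def proj(c,X,s=None):
    k,R,t=cam(c,s); p=R@np.asarray(X,float)+t
    return np.array([k["cx"]+k["fx"]*p[0]/p[2],k["cy"]+k["fy"]*p[1]/p[2]])
def snap(c,name,crop=None,scale=1):
    s=robot.read_state(); im=robot.read_camera(c)[:,:,::-1].copy()
    o=im
    if crop: x0,y0,x1,y1=crop; o=cv2.resize(im[y0:y1,x0:x1],None,fx=scale,fy=scale,interpolation=cv2.INTER_CUBIC)
    cv2.imwrite(f"pics/{name}.png",o); return s,im
E
python3 - <<'E'
from h import *
Z=dict(can_1=0,balance=0,pan_left=.084,pan_right=.084,stand=0,socket_mark=.032,eraser_block=0,sharpener=0,pin_cup=0,tape=0)
for c in ["scene","side"]:
    snap(c,c+"1",(190,170,400,340) if c=="scene" else (240,160,400,310),3.5)
    for n,z in Z.items():
        for d in robot.mark_of(c,n)[:4]:
            print(c,n,np.round(d["p"],2),np.round(d["point"],1),np.round(onz(c,d["point"],z),4))
print(robot.read_state()["t"])
E
```

```text
scene can_1 0.8 [255.8 316. ] [0.5057 0.1422 0.    ]
scene can_1 0.73 [301.2 328. ] [0.4237 0.1247 0.    ]
scene can_1 0.56 [317.6 283.7] [0.4545 0.0054 0.    ]
scene balance 0.93 [275.1 244.2] [ 0.6027 -0.0694 -0.    ]
scene pan_right 0.94 [302.7 196.9] [ 0.5872 -0.167   0.084 ]
scene stand 0.86 [371.4 235.9] [ 0.4283 -0.2196  0.    ]
scene socket_mark 0.8 [373.4 222.8] [ 0.4295 -0.2265  0.032 ]
scene eraser_block 0.67 [204.3 238.7] [ 0.7573 -0.0015  0.    ]
scene eraser_block 0.62 [338.1 206.5] [ 0.5591 -0.3164 -0.    ]
scene sharpener 0.74 [208.8 310.2] [0.586  0.1751 0.    ]
scene pin_cup 0.65 [318.5 198.6] [ 0.6267 -0.3317 -0.    ]
scene tape 0.61 [204.  237.9] [ 0.7603 -0.0037 -0.    ]
side can_1 0.94 [320.6 302. ] [0.5033 0.1476 0.    ]
side can_1 0.63 [359.1 295.7] [0.4268 0.1239 0.    ]
side can_1 0.57 [346.7 260.1] [0.4472 0.0096 0.    ]
side balance 0.98 [282.5 239.6] [ 0.5918 -0.0573  0.    ]
side pan_left 0.55 [272.  238.8] [0.6058 0.0585 0.084 ]
side pan_left 0.18 [350.9 202.9] [ 0.4397 -0.0925  0.084 ]
side pan_right 0.63 [284.6 184.1] [ 0.5941 -0.1678  0.084 ]
side stand 0.87 [350.  203.9] [ 0.4303 -0.2249  0.    ]
side socket_mark 0.56 [348.2 199.3] [ 0.4382 -0.1941  0.032 ]
side eraser_block 0.6 [302.9 189.3] [ 0.5525 -0.2907  0.    ]
side sharpener 0.64 [279.1 309.6] [0.5832 0.1747 0.    ]
side pin_cup 0.69 [282.3 181.7] [ 0.61   -0.3281  0.    ]
side pin_cup 0.67 [345.9 258.3] [0.4487 0.0033 0.    ]
side tape 0.65 [208.6 251.4] [ 0.7532 -0.0009  0.    ]
1.25
```

View pics/scene1.png

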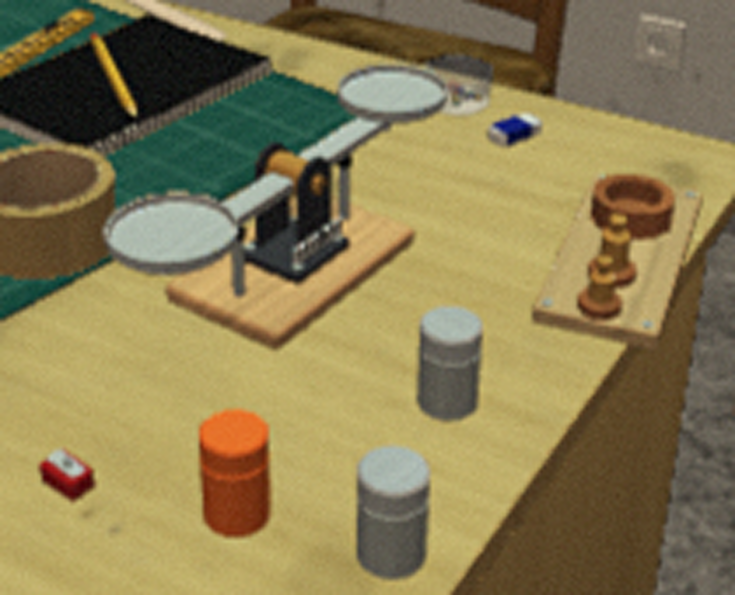

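View pics/side1.png

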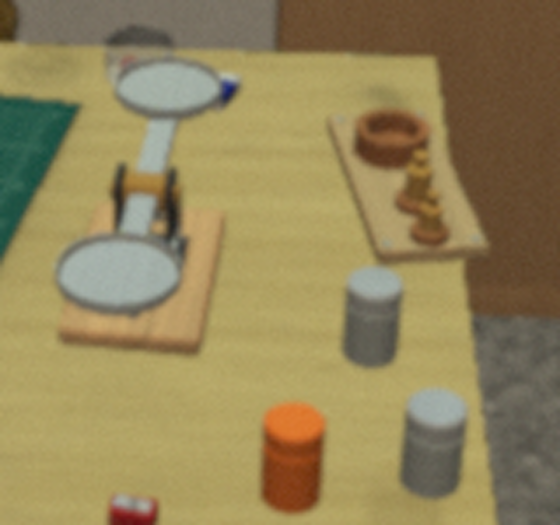

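```bash
python3 - <<'E'
from h import *
s=robot.read_state();print(np.round(Rn.from_rotvec(s["orientation"]).as_matrix(),3))
k,R,t=cam("wrist");print("camera pos",-R.T@t,"dir",R[2])
for X in [(.43,-.22,.03),(.45,.0,.05)]: print(proj("wrist",X))
E
```

```text
[[ 0.     0.435 -0.901]
 [ 0.    -0.901 -0.435]
 [-1.     0.    -0.   ]]
camera pos [ 0.32322297 -0.50944814  0.38593823] dir [-0.22523052 -0.1091087  -0.9681769 ]
[  24.81730105 -154.38336251]
[-295.0001246 -375.632613 ]
```

Request:
{"fn": "play_rows", "kwargs": {
  "plan": [
    {"slide": [0.36,0.73,0.05],"roll": -0.16,"fingers": 1},
    {"slide": [0.36,0.73,0.05],"roll": -0.16,"fingers": 1},
    {"slide": [0.36,0.73,0.05],"roll": -0.16,"fingers": 1},
    {"slide": [0.36,0.73,0.05],"roll": -0.16,"fingers": 1},
    {"slide": [0.36,0.73,0.05],"roll": -0.16,"fingers": 1},
    {"slide": [0.36,0.73,0.05],"roll": -0.16,"fingers": 1},
    {"slide": [0.36,0.73,0.05],"roll": -0.16,"fingers": 1},
    {"slide": [0.36,0.73,0.05],"roll": -0.16,"fingers": 1},
    {"slide": [0.36,0.73,0.05],"roll": -0.16,"fingers": 1},
    {"slide": [0.36,0.73,0.05],"roll": -0.16,"fingers": 1},
    {"slide": [0.36,0.73,0.05],"roll": -0.16,"fingers": 1},
    {"slide": [0.36,0.73,0.05],"roll": -0.16,"fingers": 1},
    {"slide": [0.36,0.73,0.05],"roll": -0.16,"fingers": 1},
    {"slide": [0.36,0.73,0.05],"roll": -0.16,"fingers": 1},
    {"slide": [0.36,0.73,0.05],"roll": -0.16,"fingers": 1},
    {"slide": [0.36,0.73,0.05],"roll": -0.16,"fingers": 1},
    {"slide": [0.36,0.73,0.05],"roll": -0.16,"fingers": 1},
    {"slide": [0.36,0.73,0.05],"roll": -0.16,"fingers": 1},
    {"slide": [0.36,0.73,0.05],"roll": -0.16,"fingers": 1},
    {"slide": [0,0,0],"roll": -0.16,"fingers": 1}
  ]
}}

```text
t: 3.75
tool_pos: [0.4666, -0.1231, 0.2473]
orientation: [2.22, 0.005, -2.219]
force: [0.0, 0.8, -0.1]
opening: 0.0925
```

```bash
python3 - <<'E'
from h import *
s,im=snap("wrist","w1")
np.save("w1s.npy",s,allow_pickle=True)
print(s["tool_pos"],np.round(Rn.from_rotvec(s["orientation"]).as_matrix(),3),s["force"],s["t"])
E
```

```text
[ 0.46655286 -0.12314646  0.24731163] [[ 0.     0.004 -1.   ]
 [ 0.    -1.    -0.004]
 [-1.    -0.    -0.   ]] [ 1.60197266e-04  8.18381681e-01 -1.20042340e-01] 3.75
```

View pics/w1.png

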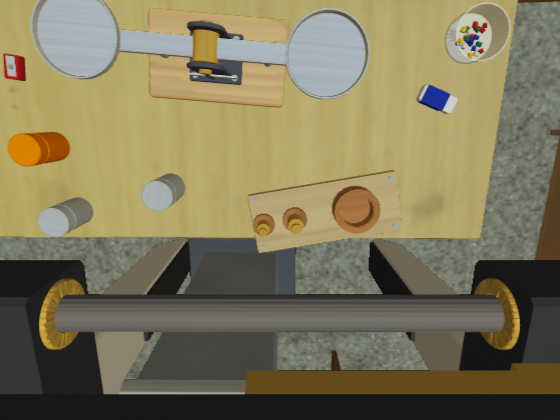

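The wrist view shows everything: caps at (55,222) and (157,193), the orange one at (25,150), pans at (77,36) and (327,54), the socket at (356,210). Next I'll fit circles by projecting model rims.

```bash
cat > fit.py <<'E'
from h import *
from scipy.optimize import minimize
def circ(c,x,y,z,r,s,n=72):
    a=np.linspace(0,2*np.pi,n,endpoint=False)
    return np.array([proj(c,(x+r*np.cos(t),y+r*np.sin(t),z),s) for t in a])
def fitcirc(im,c,x,y,z,r,s,rng=.012,sm=1.2):
    g=cv2.GaussianBlur(im,(0,0),sm).astype(np.float32)
    gx=cv2.Sobel(g,cv2.CV_32F,1,0);gy=cv2.Sobel(g,cv2.CV_32F,0,1)
    m=np.sqrt((gx**2+gy**2).sum(2))
    best=None
    def cost(p,step=None):
        q=circ(c,p[0],p[1],z,r,s).astype(np.float32)
        v=cv2.remap(m,q[None,:,0],q[None,:,1],cv2.INTER_LINEAR)
        return -np.minimum(v,250).mean()
    G=np.arange(-rng,rng+1e-6,.0015)
    b=min(((cost((x+i,y+j)),x+i,y+j) for i in G for j in G))
    res=minimize(cost,b[1:],method="Nelder-Mead",options=dict(initial_simplex=[b[1:],(b[1]+.001,b[2]),(b[1],b[2]+.001)]))
    return res.x,res.fun
def draw(im,c,x,y,z,r,s,col=(0,0,255),f=1,off=(0,0)):
    q=(circ(c,x,y,z,r,s)-off)*f
    cv2.polylines(im,[np.round(q*8).astype(np.int32)],True,col,1,cv2.LINE_AA,3)
E
python3 - <<'E'
from fit import *
s=np.load("w1s.npy",allow_pickle=True).item(); im=cv2.imread("pics/w1.png")
big=cv2.resize(im[:260],None,fx=1.42,fy=1.42,interpolation=cv2.INTER_CUBIC)
for n,px,z,rs in [("canB",(55,222),.054,[.017]),("canA",(157,193),.054,[.017]),("decoy",(25,150),.054,[.017]),("panL",(77,36),.09,[.0345,.0355,.0365]),("panR",(327,54),.09,[.0345,.0355,.0365]),("sock_out",(356,210),.032,[.0265]),("sock_in",(356,210),.032,[.0185,.0195])]:
    x,y,_=onz("wrist",px,z,s)
    for r in rs:
        p,f=fitcirc(im,"wrist",x,y,z,r,s); print(n,r,np.round(p,4),round(f,1))
        draw(big,"wrist",p[0],p[1],z,r,s,f=1.42)
# screws of strip
for px in [(391,178),(394,227),(254,199)]: print(px,onz("wrist",px,.012,s))
cv2.imwrite("pics/w1fit.png",big)
E
```

```text
Traceback (most recent call last):
  File "fit.py", line 16, in fitcirc
    b=min(((cost((x+i,y+j)),x+i,y+j) for i in G for j in G))
  File "fit.py", line 16, in <genexpr>
    b=min(((cost((x+i,y+j)),x+i,y+j) for i in G for j in G))
            ~~~~^^^^^^^^^^^
  File "fit.py", line 12, in cost
    q=circ(c,p[0],p[1],z,r,s).astype(np.float32)
      ~~~~^^^^^^^^^^^^^^^^^^^
  File "fit.py", line 5, in circ
    return np.array([proj(c,(x+r*np.cos(t),y+r*np.sin(t),z),s) for t in a])
                     ~~~~^^^^^^^^^^^^^^^^^^^^^^^^^^^^^^^^^^^^^
  File "h.py", line 16, in proj
    k,R,t=cam(c,s); p=R@np.asarray(X,float)+t
          ~~~^^^^^
  File "h.py", line 5, in cam
    k=robot.get_calibration(c)
ValueError: time passes only in moves, steps and waits
```

Too many calibration calls, so I'll cache them.

```bash
python3 - <<'E'
t=open('h.py').read()
t=t.replace('def cam(','_K={}\ndef getk(c):\n    if c not in _K: _K[c]=robot.get_calibration(c)\n    return _K[c]\ndef cam(').replace('    k=robot.get_calibration(c)\n    if c==','    k=getk(c)\n    if c==')
open('h.py','w').write(t)
t=open('fit.py').read()
t=t.replace('    return np.array([proj(c,(x+r*np.cos(t),y+r*np.sin(t),z),s) for t in a])','''    k,R,T=cam(c,s); P=R@np.array([x+r*np.cos(a),y+r*np.sin(a),z+0*a])+T[:,None]
    return np.array([k["cx"]+k["fx"]*P[0]/P[2],k["cy"]+k["fy"]*P[1]/P[2]]).T''')
open('fit.py','w').write(t)
E
cat > f1.py <<'E'
from fit import *
s=np.load("w1s.npy",allow_pickle=True).item(); im=cv2.imread("pics/w1.png")
big=cv2.resize(im[:260],None,fx=1.42,fy=1.42,interpolation=cv2.INTER_CUBIC)
for n,px,z,rs in [("canB",(55,222),.054,[.017]),("canA",(157,193),.054,[.017]),("decoy",(25,150),.054,[.017]),("panL",(77,36),.09,[.0345,.0355,.0365]),("panR",(327,54),.09,[.0345,.0355,.0365]),("sock_out",(356,210),.032,[.0265]),("sock_in",(356,210),.032,[.0185,.0195])]:
    x,y,_=onz("wrist",px,z,s)
    for r in rs:
        p,f=fitcirc(im,"wrist",x,y,z,r,s); print(n,r,np.round(p,4),round(f,1))
        draw(big,"wrist",p[0],p[1],z,r,s,f=1.42)
for px in [(391,178),(394,227),(254,199)]: print(px,onz("wrist",px,.012,s))
cv2.imwrite("pics/w1fit.png",big)
E
python3 f1.py
```

```text
canB 0.017 [0.4235 0.1259] -189.7
canA 0.017 [0.454  0.0096] -163.2
decoy 0.017 [0.5025 0.1435] -222.2
panL 0.0345 [0.6056 0.053 ] -127.8
panL 0.0355 [0.6043 0.0516] -114.9
panL 0.0365 [0.6057 0.0559] -117.3
panR 0.0345 [ 0.5892 -0.1616] -158.1
panR 0.0355 [ 0.5902 -0.1612] -155.8
panR 0.0365 [ 0.5892 -0.1633] -160.1
sock_out 0.0265 [ 0.4371 -0.2082] -178.4
sock_in 0.0185 [ 0.4376 -0.208 ] -122.2
sock_in 0.0195 [ 0.4375 -0.2079] -135.1
(391, 178) [ 0.46752498 -0.25540078  0.012     ]
(394, 227) [ 0.4065638  -0.26437886  0.012     ]
(254, 199) [ 0.44112554 -0.092448    0.012     ]
```

View pics/w1fit.png

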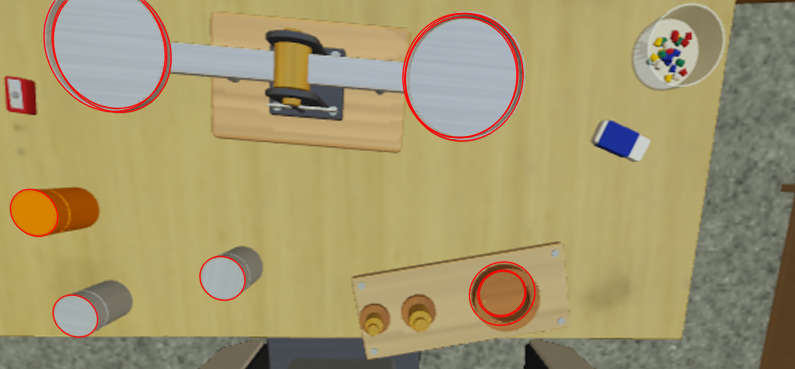

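Request:
{"fn": "play_rows", "kwargs": {
  "plan": [
    {"slide": [-0.07,0.74,-0.8],"fingers": 0.25},
    {"slide": [-0.07,0.74,-0.8],"fingers": 0.25},
    {"slide": [-0.07,0.74,-0.8],"fingers": 0.25},
    {"slide": [-0.07,0.74,-0.8],"fingers": 0.25},
    {"slide": [-0.07,0.74,-0.8],"fingers": 0.25},
    {"slide": [-0.07,0.74,-0.8],"fingers": 0.25},
    {"slide": [0,0,0],"fingers": 0.25},
    {"slide": [0,0,0],"fingers": 0.25}
  ],
  "squeeze": 20
}}

```text
$.plan[0]: bad value
```

```bash
python3 - <<'E'
from fit import *
s,im=snap("wrist","w2"); print(s["tool_pos"],s["opening"],s["t"])
x,y=.454,.0096
p,f=fitcirc(im,"wrist",x,y,.054,.017,s,rng=.006);print(p,f)
draw(im,"wrist",p[0],p[1],.054,.017,s); 
cv2.imwrite("pics/w2f.png",im)
E
```

```text
[ 0.46618252 -0.12397319  0.24719347] 0.09315859378212954 3.8
[0.4539272  0.00947826] -163.4832763671875
```

View pics/w2f.png

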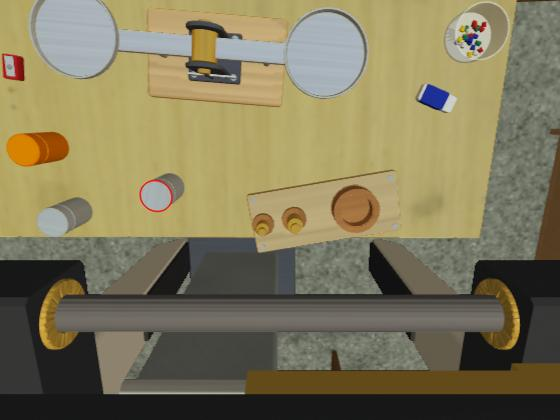

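Request:
{"fn": "play_rows", "kwargs": {
  "plan": [
    {"slide": [-0.07,0.74,-0.8],"roll": 0,"fingers": 0.25},
    {"slide": [-0.07,0.74,-0.8],"roll": 0,"fingers": 0.25},
    {"slide": [-0.07,0.74,-0.8],"roll": 0,"fingers": 0.25},
    {"slide": [-0.07,0.74,-0.8],"roll": 0,"fingers": 0.25},
    {"slide": [-0.07,0.74,-0.8],"roll": 0,"fingers": 0.25},
    {"slide": [-0.07,0.74,-0.8],"roll": 0,"fingers": 0.25},
    {"slide": [0,0,0],"roll": 0,"fingers": 0.25},
    {"slide": [0,0,0],"roll": 0,"fingers": 0.25}
  ],
  "squeeze": 20
}}

```text
t: 4.85
tool_pos: [0.454, 0.008, 0.104]
orientation: [2.221, 0.002, -2.219]
force: [0.8, -0.9, -0.3]
opening: 0.0583
```

```bash
python3 - <<'E'
from fit import *
s,im=snap("wrist","w2"); print(s["tool_pos"],s["opening"],s["t"])
x,y=.454,.0096
p,f=fitcirc(im,"wrist",x,y,.054,.017,s,rng=.006);print(p,f)
draw(im,"wrist",p[0],p[1],.054,.017,s); 
cv2.imwrite("pics/w2f.png",im)
E
```

```text
[0.4539939  0.00797414 0.10397658] 0.0583475476255611 4.85
[0.4542497  0.00969194] -161.64804077148438
```

View pics/w2f.png

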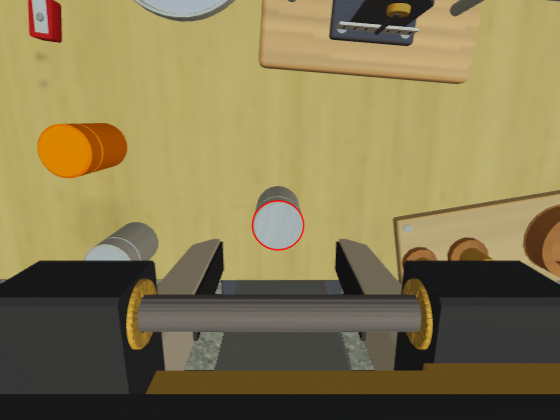

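Request:
{"fn": "play_rows", "kwargs": {
  "plan": [
    {"slide": [0,0.05,-0.65],"roll": 0,"fingers": 0.25},
    {"slide": [0,0,-0.65],"roll": 0,"fingers": 0.25},
    {"slide": [0,0,-0.65],"roll": 0,"fingers": 0.25},
    {"slide": [0,0,-0.62],"roll": 0,"fingers": 0.25},
    {"slide": [0,0,0],"roll": 0,"fingers": 0.25},
    {"slide": [0,0,0],"roll": 0,"fingers": -1},
    {"slide": [0,0,0],"roll": 0,"fingers": -1},
    {"slide": [0,0,0],"roll": 0,"fingers": -1},
    {"slide": [0,0,0],"roll": 0,"fingers": -1}
  ],
  "squeeze": 20
}}

```text
t: 6.02
tool_pos: [0.4543, 0.0103, 0.0269]
orientation: [2.221, 0.003, -2.218]
force: [-1.1, -0.9, 5.5]
opening: 0.0339
```

```bash
python3 - <<'E'
from fit import *
s,im=snap("wrist","w3"); print(s)
E
```

```text
{'t': 6.025, 'q': array([-9.00307820e-02, -7.98424536e-02,  2.07005879e+00, -2.99441063e-04,
        1.14976605e+00,  1.47772934e+00]), 'dq': array([ 1.74728062e-03,  9.53768768e-04, -3.93568341e-04,  1.03425686e-05,
        4.51117382e-04,  1.17761193e-04]), 'joint_torque': array([ 4.42531882e-01, -3.65504944e+01, -4.07367969e+01,  4.15715938e-01,
       -3.18839522e-01,  1.42488879e-02]), 'tool_pos': array([0.45428347, 0.01029427, 0.02694529]), 'orientation': array([ 2.22140272,  0.00303972, -2.21789893]), 'force': array([-1.14371283, -0.86344691,  5.49223079]), 'wrist_torque': array([-0.19097006,  0.13332462,  0.01367511]), 'opening': 0.03385297014323163}
```

View pics/w3.png

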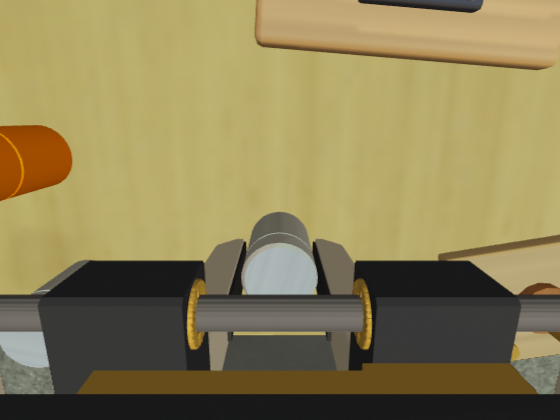

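Request:
{"fn": "play_rows", "kwargs": {
  "plan": [
    {"slide": [0,0,0.4],"roll": 0,"fingers": -1},
    {"slide": [0,0,0.8],"roll": 0,"fingers": -1},
    {"slide": [0,0,0.9],"roll": 0,"fingers": -1},
    {"slide": [0,0,0.9],"roll": 0,"fingers": -1},
    {"slide": [0,0,0.9],"roll": 0,"fingers": -1},
    {"slide": [0.5,-0.64,0.2],"roll": 0,"fingers": -1},
    {"slide": [0.5,-0.64,0],"roll": 0,"fingers": -1},
    {"slide": [0.5,-0.64,0],"roll": 0,"fingers": -1},
    {"slide": [0.5,-0.64,0],"roll": 0,"fingers": -1},
    {"slide": [0.5,-0.64,0],"roll": 0,"fingers": -1},
    {"slide": [0.5,-0.64,0],"roll": 0,"fingers": -1},
    {"slide": [0.5,-0.64,0],"roll": 0,"fingers": -1},
    {"slide": [0.5,-0.64,0],"roll": 0,"fingers": -1},
    {"slide": [0.5,-0.64,0],"roll": 0,"fingers": -1},
    {"slide": [0,0,0],"roll": 0,"fingers": -1},
    {"slide": [0,0,0],"roll": 0,"fingers": -1}
  ]
}}

```text
t: 8.07
tool_pos: [0.588, -0.1617, 0.149]
orientation: [2.219, 0.004, -2.221]
force: [-0.6, -0.4, -1.2]
opening: 0.0336
```

```bash
python3 - <<'E'
from fit import *
s,im=snap("wrist","w4"); print(s["tool_pos"],s["force"],s["opening"])
snap("side","s4",(220,120,400,270),4)
snap("scene","c4",(190,150,340,280),4)
for z in [.089]:
  for r in [.0345,.0365]:
    print(fitcirc(im,"wrist",.589,-.163,z,r,s,rng=.006))
E
```

```text
[ 0.58798027 -0.16167245  0.14902418] [-0.61362741 -0.40682248 -1.18802404] 0.03355739221638563
(array([ 0.5931945 , -0.16334073]), np.float64(-120.59866333007812))
(array([ 0.59021109, -0.16327836]), np.float64(-116.86520385742188))
```

View pics/w4.png

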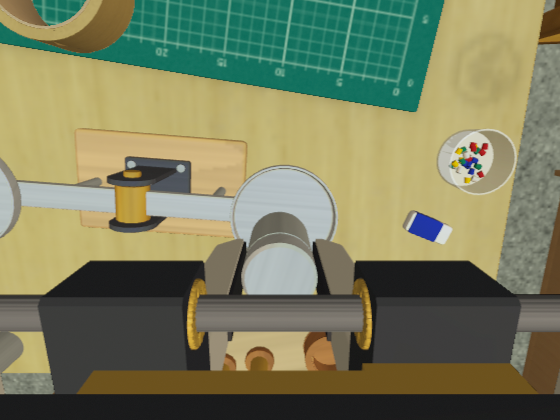

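View pics/s4.png

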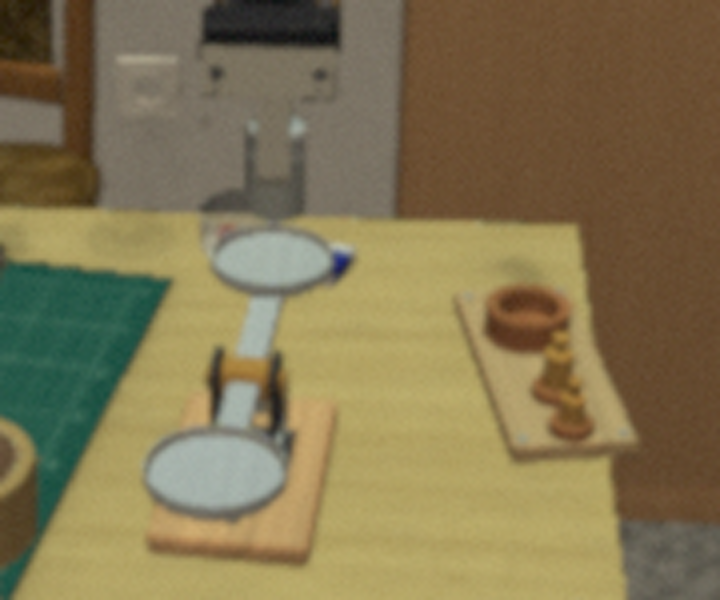

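View pics/c4.png

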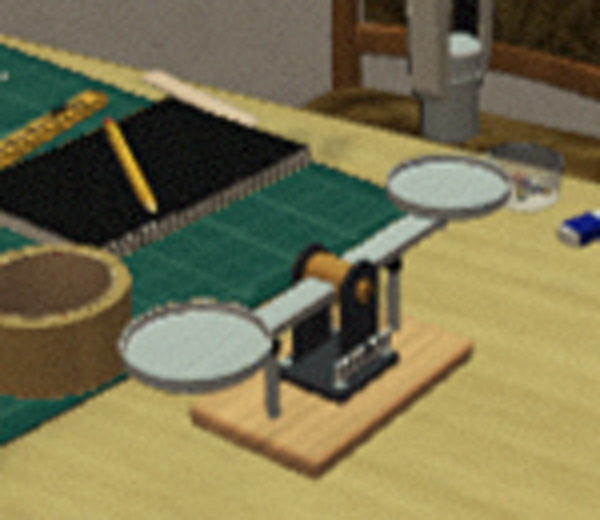

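Request:
{"fn": "play_rows", "kwargs": {
  "plan": [
    {"slide": [0.05,-0.04,-0.3],"roll": 0,"fingers": -1},
    {"slide": [0,0,-0.3],"roll": 0,"fingers": -1},
    {"slide": [0,0,-0.3],"roll": 0,"fingers": -1},
    {"slide": [0,0,-0.2],"roll": 0,"fingers": -1},
    {"slide": [0,0,-0.12],"roll": 0,"fingers": -1},
    {"slide": [0,0,-0.12],"roll": 0,"fingers": -1},
    {"slide": [0,0,-0.1],"roll": 0,"fingers": -1},
    {"slide": [0,0,0],"roll": 0,"fingers": -1}
  ]
}}

```text
t: 9.22
tool_pos: [0.59, -0.1635, 0.1057]
orientation: [2.22, 0.003, -2.22]
force: [1.5, 0.1, -0.3]
opening: 0.034
```

```bash
python3 - <<'E'
from fit import *
s,im=snap("side","s5",(220,120,400,270),4); print(s["tool_pos"],s["force"],s["opening"])
E
```

```text
[ 0.58996893 -0.16354361  0.10572123] [ 1.51129516  0.06663352 -0.25218533] 0.034036425569750096
```

View pics/s5.png

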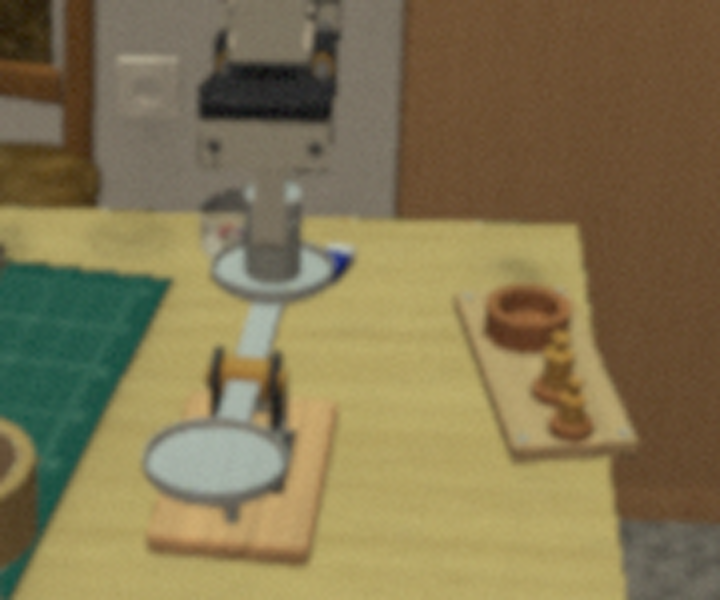

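The can is on the right pan, which has sunk slightly. Releasing it.

Request:
{"fn": "play_rows", "kwargs": {
  "plan": [
    {"slide": [0,0,0],"roll": 0,"fingers": -0.15},
    {"slide": [0,0,0],"roll": 0,"fingers": 0.1},
    {"slide": [0,0,0],"roll": 0,"fingers": 0.25},
    {"slide": [0,0,0],"roll": 0,"fingers": 0.25},
    {"slide": [0,0,0.3],"roll": 0,"fingers": 0.25},
    {"slide": [0,0,0.8],"roll": 0,"fingers": 0.25},
    {"slide": [0,0,1],"roll": 0,"fingers": 0.25},
    {"slide": [0,0,0.7],"roll": 0,"fingers": 0.25}
  ]
}}

```text
t: 10.28
tool_pos: [0.5906, -0.1638, 0.1922]
orientation: [2.222, 0.002, -2.217]
force: [0.4, -0.0, 0.1]
opening: 0.0582
```

```bash
python3 - <<'E'
from fit import *
s,im=snap("side","s6",(220,120,400,270),4); print(s["tool_pos"],s["force"],s["opening"])
snap("scene","c6",(190,150,340,280),4)
s,im=snap("wrist","w6")
np.save("w6s.npy",s,allow_pickle=True)
E
```

```text
[ 0.59062045 -0.16377106  0.19221463] [ 0.39062056 -0.01882255  0.0844632 ] 0.05824742504182549
```

View pics/s6.png

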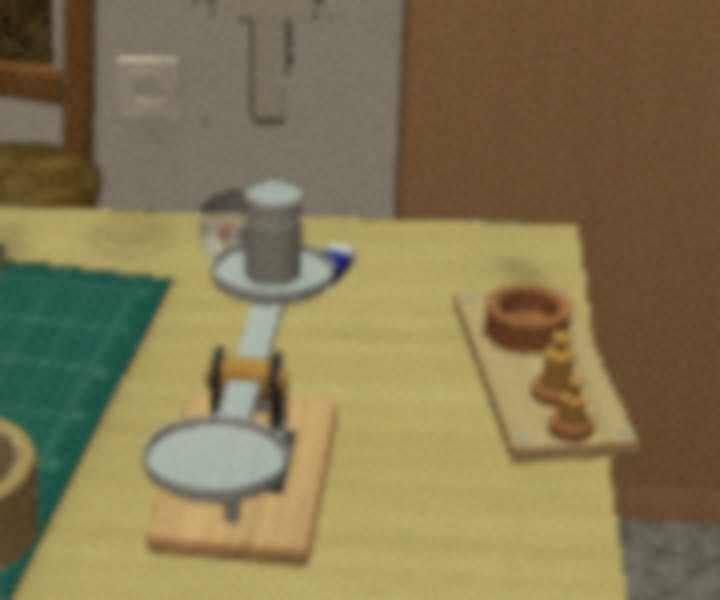

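View pics/c6.png

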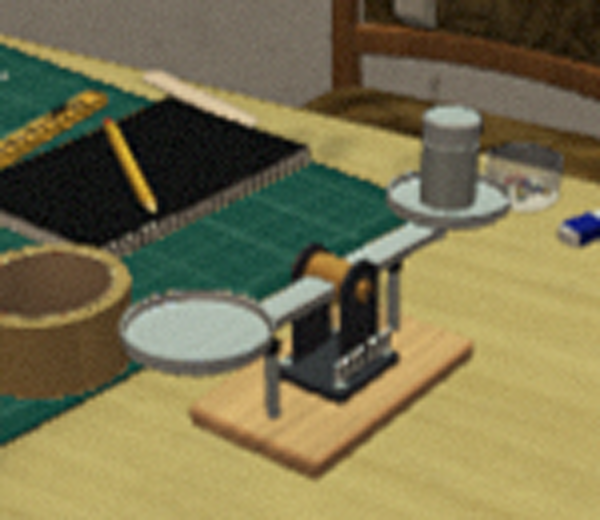

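View pics/w6.png

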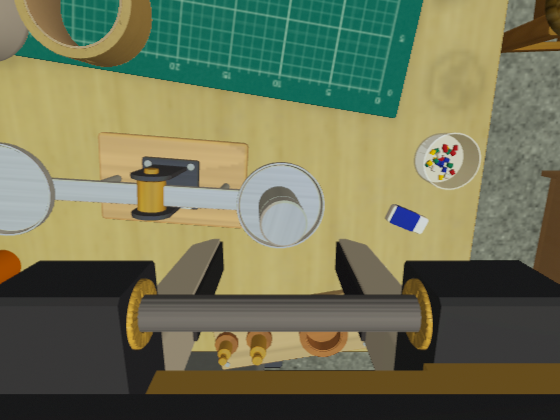

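Request:
{"fn": "play_rows", "kwargs": {
  "plan": [
    {"slide": [-0.5,0.88,0],"roll": 0,"fingers": 0.25},
    {"slide": [-0.5,0.88,0],"roll": 0,"fingers": 0.25},
    {"slide": [-0.5,0.88,0],"roll": 0,"fingers": 0.25},
    {"slide": [-0.5,0.88,0],"roll": 0,"fingers": 0.25},
    {"slide": [-0.5,0.88,0],"roll": 0,"fingers": 0.25},
    {"slide": [-0.5,0.88,0],"roll": 0,"fingers": 0.25},
    {"slide": [-0.5,0.88,0],"roll": 0,"fingers": 0.25},
    {"slide": [-0.5,0.88,-0.5],"roll": 0,"fingers": 0.25},
    {"slide": [-0.5,0.88,-0.8],"roll": 0,"fingers": 0.25},
    {"slide": [-0.5,0.88,-0.8],"roll": 0,"fingers": 0.25},
    {"slide": [-0.56,0.88,-0.8],"roll": 0,"fingers": 0.25},
    {"slide": [0,0,0],"roll": 0,"fingers": 0.25},
    {"slide": [0,0,0],"roll": 0,"fingers": 0.25}
  ]
}}

```text
t: 12.05
tool_pos: [0.4232, 0.1266, 0.1026]
orientation: [2.219, 0.004, -2.22]
force: [-0.3, 0.0, 0.3]
opening: 0.0579
```

```bash
python3 - <<'E'
from fit import *
s,im=snap("wrist","w7"); print(s["tool_pos"],s["opening"],s["t"])
p,f=fitcirc(im,"wrist",.4235,.126,.054,.017,s,rng=.006);print(p,f)
draw(im,"wrist",p[0],p[1],.054,.017,s); 
cv2.imwrite("pics/w7f.png",im)
snap("scene","c7",(190,150,340,280),4)
E
```

```text
[0.42317677 0.12657279 0.10260978] 0.057864106876159886 12.05
[0.42365796 0.12608359] -187.77911376953125
```

View pics/w7f.png

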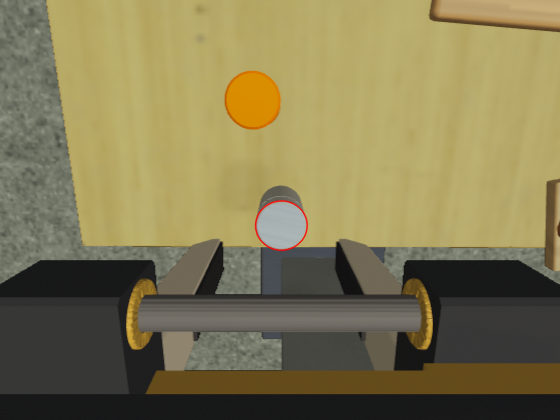

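View pics/c7.png

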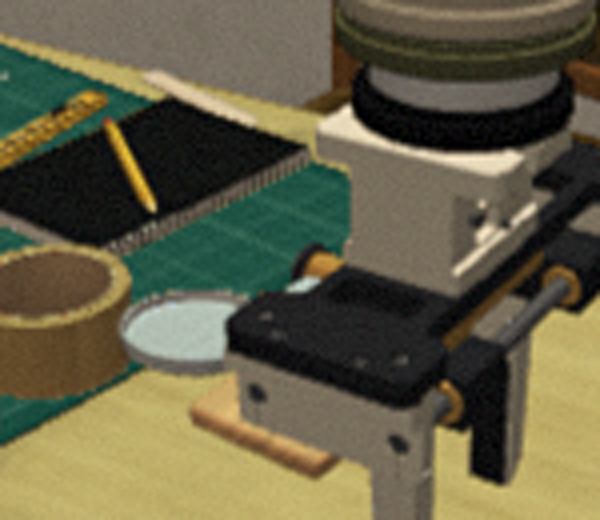

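Request:
{"fn": "play_rows", "kwargs": {
  "plan": [
    {"slide": [0,0,-0.65],"roll": 0,"fingers": 0.25},
    {"slide": [0,0,-0.65],"roll": 0,"fingers": 0.25},
    {"slide": [0,0,-0.65],"roll": 0,"fingers": 0.25},
    {"slide": [0,0,-0.57],"roll": 0,"fingers": 0.25},
    {"slide": [0,0,0],"roll": 0,"fingers": 0.25},
    {"slide": [0,0,0],"roll": 0,"fingers": -1},
    {"slide": [0,0,0],"roll": 0,"fingers": -1},
    {"slide": [0,0,0],"roll": 0,"fingers": -1},
    {"slide": [0,0,0],"roll": 0,"fingers": -1},
    {"slide": [0,0,0.4],"roll": 0,"fingers": -1},
    {"slide": [0,0,0.8],"roll": 0,"fingers": -1},
    {"slide": [0,0,0.9],"roll": 0,"fingers": -1},
    {"slide": [0,0,0.9],"roll": 0,"fingers": -1},
    {"slide": [0,0,0.9],"roll": 0,"fingers": -1},
    {"slide": [0,0,0.5],"roll": 0,"fingers": -1},
    {"slide": [0,0,0],"roll": 0,"fingers": -1},
    {"slide": [0,0,0],"roll": 0,"fingers": -1}
  ]
}}

```text
t: 14.28
tool_pos: [0.4225, 0.1268, 0.1581]
orientation: [2.218, 0.003, -2.222]
force: [0.1, -0.4, -1.8]
opening: 0.0336
```

```bash
python3 - <<'E'
from fit import *
s=robot.read_state(); print(s["tool_pos"],s["force"],s["opening"],s["t"])
E
```

```text
[0.4225112  0.12678763 0.15810154] [ 0.12758031 -0.35503495 -1.82407929] 0.03364015354099821 14.275
```

Request:
{"fn": "play_rows", "kwargs": {
  "plan": [
    {"slide": [0.6,-0.24,0],"roll": 0,"fingers": -1},
    {"slide": [0.79,-0.32,0],"roll": 0,"fingers": -1},
    {"slide": [0.79,-0.32,0],"roll": 0,"fingers": -1},
    {"slide": [0.79,-0.32,0],"roll": 0,"fingers": -1},
    {"slide": [0.79,-0.32,0],"roll": 0,"fingers": -1},
    {"slide": [0.79,-0.32,0],"roll": 0,"fingers": -1},
    {"slide": [0.79,-0.32,0],"roll": 0,"fingers": -1},
    {"slide": [0.75,-0.27,0],"roll": 0,"fingers": -1},
    {"slide": [0,0,0],"roll": 0,"fingers": -1},
    {"slide": [0,0,0],"roll": 0,"fingers": -1}
  ]
}}

```text
t: 15.52
tool_pos: [0.6047, 0.0542, 0.1578]
orientation: [2.217, 0.004, -2.223]
force: [0.2, 0.6, -0.8]
opening: 0.0337
```

```bash
python3 - <<'E'
from fit import *
s,im=snap("wrist","w8"); print(s["tool_pos"],s["force"],s["opening"],s["t"])
for r in [.0345,.0365]: print(fitcirc(im,"wrist",.605,.054,.096,r,s,rng=.006))
snap("side","s8",(220,120,400,270),4)
E
```

```text
[0.6046724  0.05421221 0.15783868] [ 0.22166806  0.61488597 -0.77628915] 0.03373149165577611 15.525
(array([0.60721174, 0.05598829]), np.float64(-128.0288543701172))
(array([0.60416369, 0.0558034 ]), np.float64(-113.7522201538086))
```

View pics/w8.png

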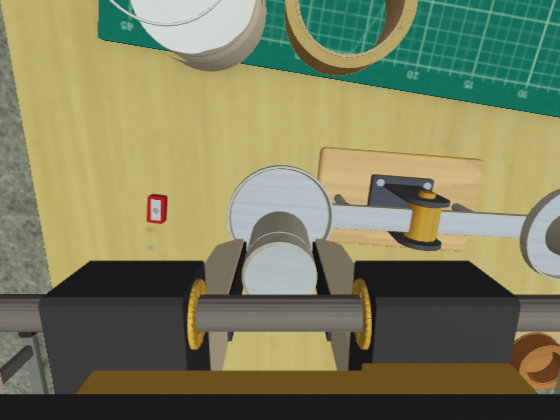

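View pics/s8.png

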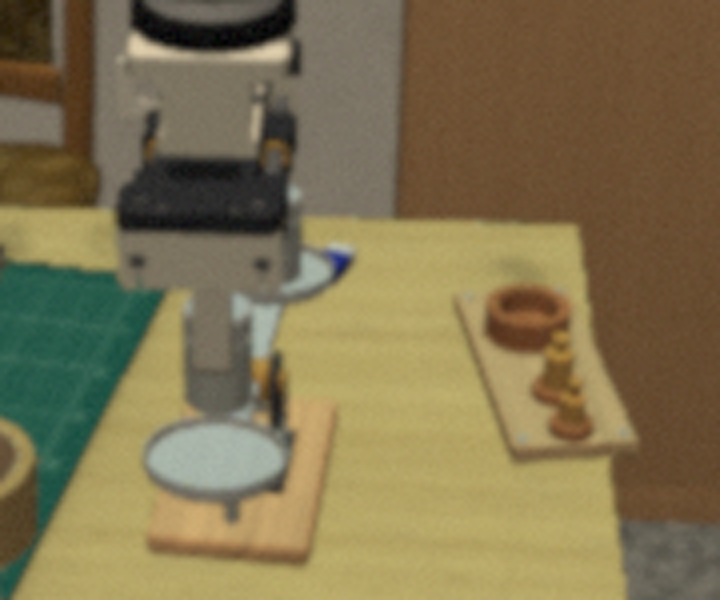

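Request:
{"fn": "play_rows", "kwargs": {
  "plan": [
    {"slide": [0.03,0.04,-0.3],"roll": 0,"fingers": -1},
    {"slide": [0,0,-0.35],"roll": 0,"fingers": -1},
    {"slide": [0,0,-0.35],"roll": 0,"fingers": -1},
    {"slide": [0,0,-0.2],"roll": 0,"fingers": -1},
    {"slide": [0,0,-0.12],"roll": 0,"fingers": -1},
    {"slide": [0,0,-0.12],"roll": 0,"fingers": -1},
    {"slide": [0,0,-0.12],"roll": 0,"fingers": -1},
    {"slide": [0,0,-0.12],"roll": 0,"fingers": -1},
    {"slide": [0,0,-0.12],"roll": 0,"fingers": -1},
    {"slide": [0,0,-0.1],"roll": 0,"fingers": -1},
    {"slide": [0,0,0],"roll": 0,"fingers": -1}
  ]
}}

```text
t: 17.0
tool_pos: [0.6067, 0.0552, 0.102]
orientation: [2.22, 0.003, -2.22]
force: [0.1, 1.3, -0.3]
opening: 0.034
```

```bash
python3 - <<'E'
from fit import *
s,im=snap("side","s9",(220,120,400,270),4); print(s["tool_pos"],s["force"],s["opening"],s["t"])
E
```

```text
[0.60671644 0.05517822 0.10200331] [ 0.12653415  1.28873947 -0.25987249] 0.03399192263910351 17.0
```

View pics/s9.png

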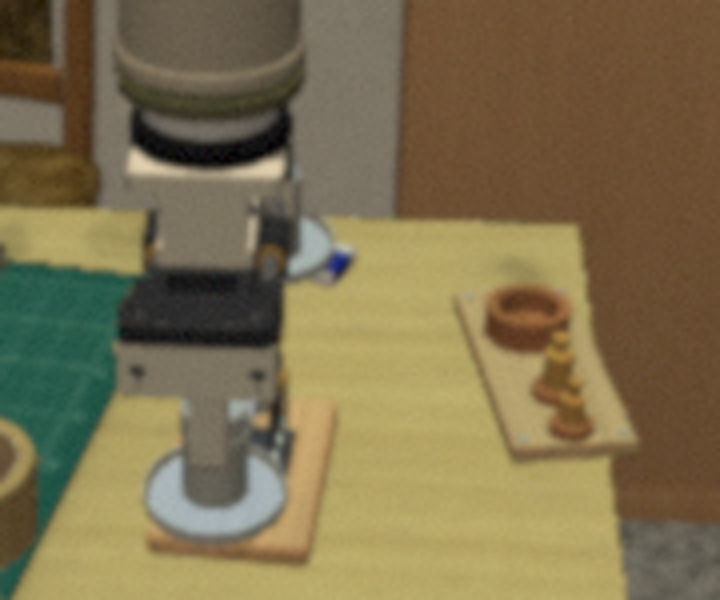

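Request:
{"fn": "play_rows", "kwargs": {
  "plan": [
    {"slide": [0,0,0],"roll": 0,"fingers": -0.15},
    {"slide": [0,0,0],"roll": 0,"fingers": 0.1},
    {"slide": [0,0,0],"roll": 0,"fingers": 0.25},
    {"slide": [0,0,0],"roll": 0,"fingers": 0.25},
    {"slide": [0,0,0.3],"roll": 0,"fingers": 0.25},
    {"slide": [0,0,0.8],"roll": 0,"fingers": 0.25},
    {"slide": [0,0,1],"roll": 0,"fingers": 0.25},
    {"slide": [0,0,0.8],"roll": 0,"fingers": 0.25},
    {"slide": [-0.4,0,0.5],"roll": 0,"fingers": 0.25},
    {"slide": [0,0,0],"roll": 0,"fingers": 0.25}
  ]
}}

```text
t: 18.3
tool_pos: [0.5957, 0.0552, 0.2067]
orientation: [2.224, 0.003, -2.216]
force: [0.2, -0.1, 0.1]
opening: 0.0579
```

```bash
python3 - <<'E'
from fit import *
s,im=snap("side","s10",(220,120,400,270),4); print(s["tool_pos"],s["force"],s["opening"])
snap("scene","c10",(190,150,340,280),4)
s,im=snap("wrist","w10")
np.save("w10s.npy",s,allow_pickle=True)
E
```

```text
[0.59567044 0.05522956 0.20666905] [ 0.20384196 -0.05206268  0.11889929] 0.05792976554682694
```

View pics/s10.png

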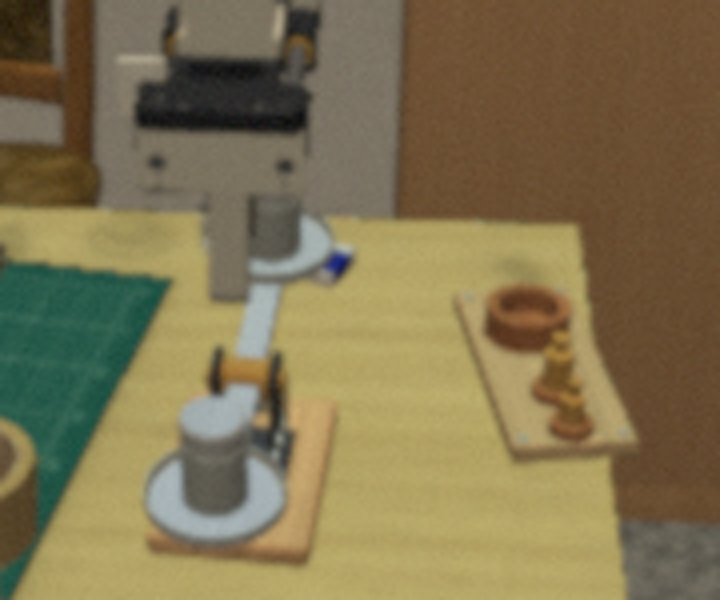

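View pics/c10.png

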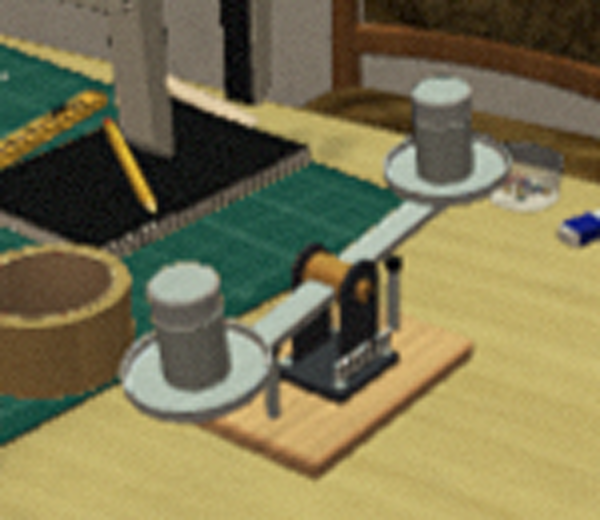

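View pics/w10.png

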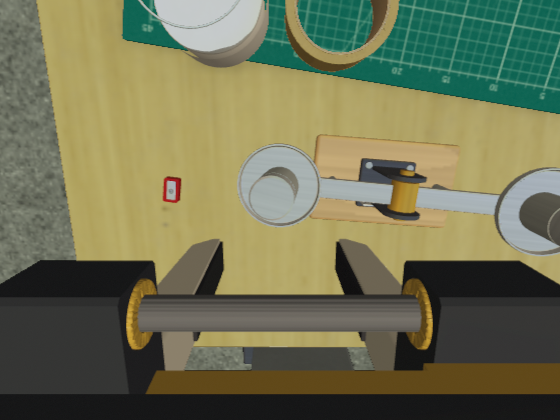

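The left pan, holding the can that started at (.4235,.126), is hard down. So that can is the filled one, and the spare in the right pan is raised. I'll fit its cap position and regrasp it.

```bash
python3 - <<'E'
from fit import *
s=np.load("w10s.npy",allow_pickle=True).item(); im=cv2.imread("pics/w10.png")
for z in (.122,.125):
    print(fitcirc(im,"wrist",.606,.060,z,.017,s,rng=.008))
p,_=fitcirc(im,"wrist",.606,.060,.125,.017,s,rng=.008)
b=cv2.resize(im[120:250,180:380],None,fx=4,fy=4)
draw(b,"wrist",p[0],p[1],.125,.017,s,f=4,off=(180,120)); cv2.imwrite("pics/w10f.png",b)
E
```

```text
(array([0.60675808, 0.06253209]), np.float64(-99.271728515625))
(array([0.60719271, 0.06246221]), np.float64(-96.64022064208984))
```

View pics/w10f.png

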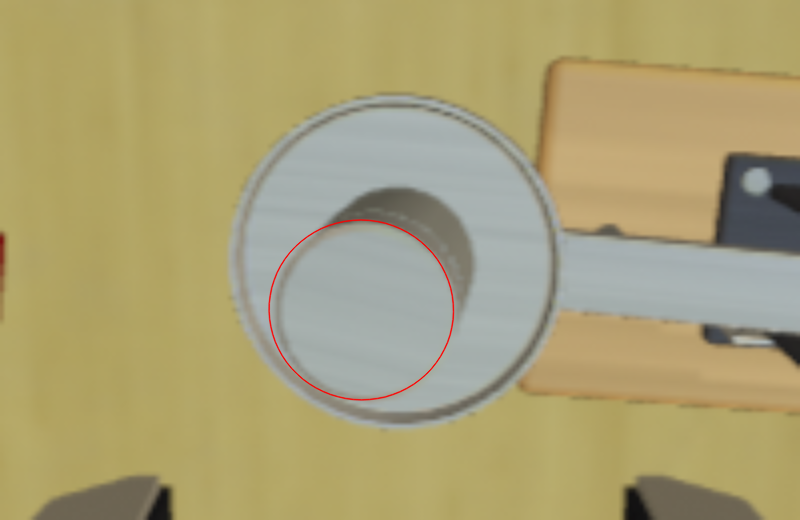

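Request:
{"fn": "play_rows", "kwargs": {
  "plan": [
    {"slide": [0.37,0.16,-0.3],"roll": 0,"fingers": 0.25},
    {"slide": [0,0,-0.8],"roll": 0,"fingers": 0.25},
    {"slide": [0,0,-0.8],"roll": 0,"fingers": 0.25},
    {"slide": [0,0,-0.8],"roll": 0,"fingers": 0.25},
    {"slide": [0,0,-0.55],"roll": 0,"fingers": 0.25},
    {"slide": [0,0,-0.3],"roll": 0,"fingers": 0.25},
    {"slide": [0,0,0],"roll": 0,"fingers": 0.25},
    {"slide": [0,0,0],"roll": 0,"fingers": -0.1},
    {"slide": [0,0,0],"roll": 0,"fingers": -0.3},
    {"slide": [0,0,0],"roll": 0,"fingers": -1},
    {"slide": [0,0,0],"roll": 0,"fingers": -1},
    {"slide": [0,0,0],"roll": 0,"fingers": -1}
  ],
  "squeeze": 15
}}

```text
t: 19.95
tool_pos: [0.6065, 0.0599, 0.0986]
orientation: [2.222, 0.003, -2.218]
force: [-0.5, 0.4, 5.3]
opening: 0.0357
```

```bash
python3 - <<'E'
from fit import *
s,im=snap("wrist","w11"); print(s["tool_pos"],s["force"],s["opening"],s["t"])
snap("scene","c11",(190,150,340,280),4)
E
```

```text
[0.60653155 0.05990238 0.09862514] [-0.54902885  0.39985453  5.25906617] 0.035702799700548855 19.95
```

View pics/c11.png

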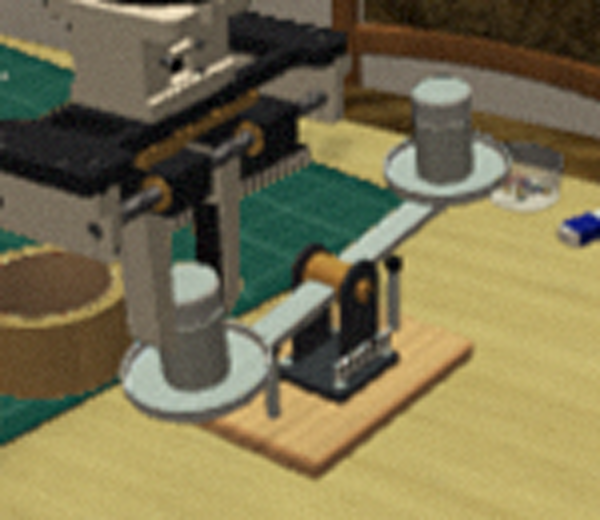

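View pics/w11.png

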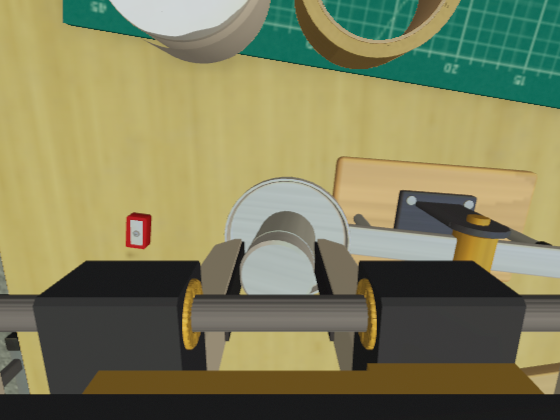

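Request:
{"fn": "play_rows", "kwargs": {
  "plan": [
    {"slide": [0,0,0.05],"roll": 0,"fingers": -1},
    {"slide": [0,0,0.1],"roll": 0,"fingers": -1},
    {"slide": [0,0,0.1],"roll": 0,"fingers": -1},
    {"slide": [0,0,0.1],"roll": 0,"fingers": -1},
    {"slide": [0,0,0.1],"roll": 0,"fingers": -1},
    {"slide": [0,0,0.1],"roll": 0,"fingers": -1},
    {"slide": [0,0,0.1],"roll": 0,"fingers": -1},
    {"slide": [0,0,0.1],"roll": 0,"fingers": -1},
    {"slide": [0,0,0.1],"roll": 0,"fingers": -1},
    {"slide": [0,0,0.15],"roll": 0,"fingers": -1},
    {"slide": [0,0,0.3],"roll": 0,"fingers": -1},
    {"slide": [0,0,0.6],"roll": 0,"fingers": -1},
    {"slide": [0,0,0.6],"roll": 0,"fingers": -1},
    {"slide": [0,0,0],"roll": 0,"fingers": -1}
  ],
  "squeeze": 20
}}

```text
t: 21.8
tool_pos: [0.6077, 0.06, 0.176]
orientation: [2.226, 0.003, -2.214]
force: [1.3, 0.1, -1.5]
opening: 0.0355
```

```bash
python3 - <<'E'
from fit import *
s,im=snap("wrist","w12"); print(s["tool_pos"],s["force"],s["opening"],s["t"])
snap("scene","c12",(190,120,340,280),3.7)
E
```

```text
[0.60765255 0.06002474 0.17604388] [ 1.27807784  0.14091753 -1.53468782] 0.035465643597802826 21.8
```

View pics/c12.png

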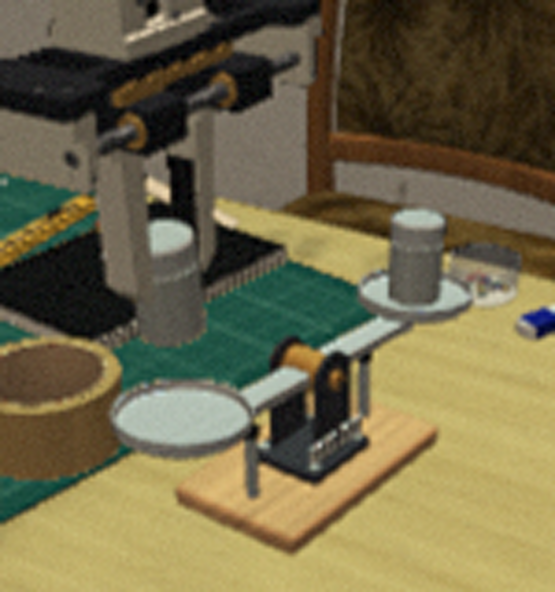

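View pics/w12.png

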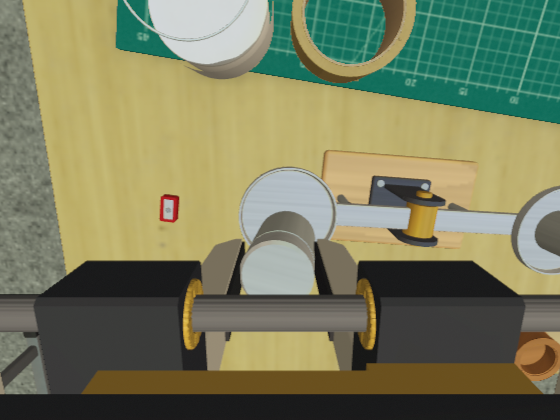

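The canister is still tilted about 0.1 rad in the grip (opening 35.5 mm). I'll set it on the free desk spot at (.454,.01) and regrasp it upright.

Request:
{"fn": "play_rows", "kwargs": {
  "plan": [
    {"slide": [-0.64,-0.21,0],"roll": 0,"fingers": -1},
    {"slide": [-0.64,-0.21,0],"roll": 0,"fingers": -1},
    {"slide": [-0.64,-0.21,0],"roll": 0,"fingers": -1},
    {"slide": [-0.64,-0.21,0],"roll": 0,"fingers": -1},
    {"slide": [-0.64,-0.21,0],"roll": 0,"fingers": -1},
    {"slide": [-0.64,-0.21,0],"roll": 0,"fingers": -1},
    {"slide": [-0.64,-0.21,0],"roll": 0,"fingers": -1},
    {"slide": [-0.64,-0.21,-0.4],"roll": 0,"fingers": -1},
    {"slide": [0,0,-0.8],"roll": 0,"fingers": -1},
    {"slide": [0,0,-0.8],"roll": 0,"fingers": -1},
    {"slide": [0,0,-0.8],"roll": 0,"fingers": -1},
    {"slide": [0,0,-0.8],"roll": 0,"fingers": -1},
    {"slide": [0,0,-0.6],"roll": 0,"fingers": -1},
    {"slide": [0,0,-0.3],"roll": 0,"fingers": -1},
    {"slide": [0,0,-0.2],"roll": 0,"fingers": -1},
    {"slide": [0,0,-0.1],"roll": 0,"fingers": -1},
    {"slide": [0,0,0],"roll": 0,"fingers": -1}
  ]
}}

```text
t: 24.02
tool_pos: [0.4528, 0.0095, 0.0293]
orientation: [2.221, 0.003, -2.219]
force: [-0.3, -0.1, -1.3]
opening: 0.0355
```

```bash
python3 - <<'E'
from fit import *
s,im=snap("side","s13",(260,180,400,300),5); print(s["tool_pos"],s["force"],s["opening"],s["t"])
E
```

```text
[0.45282606 0.00950855 0.02925815] [-0.30031478 -0.0621175  -1.30626536] 0.03545596958764122 24.025
```

View pics/s13.png

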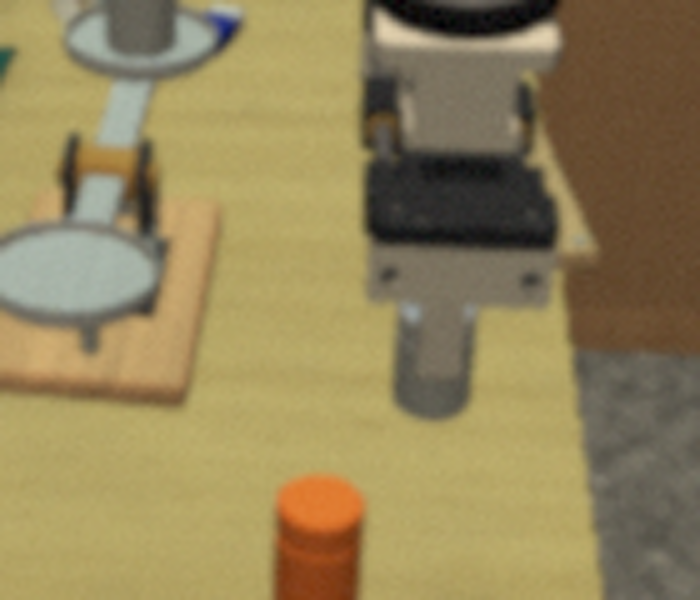

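Request:
{"fn": "play_rows", "kwargs": {
  "plan": [
    {"slide": [0,0,-0.05],"roll": 0,"fingers": -1},
    {"slide": [0,0,0],"roll": 0,"fingers": -0.2},
    {"slide": [0,0,0],"roll": 0,"fingers": -0.05},
    {"slide": [0,0,0],"roll": 0,"fingers": 0.1},
    {"slide": [0,0,0],"roll": 0,"fingers": 0.25},
    {"slide": [0,0,0.5],"roll": 0,"fingers": 0.25},
    {"slide": [0,0,0.9],"roll": 0,"fingers": 0.25},
    {"slide": [0,0,0.9],"roll": 0,"fingers": 0.25},
    {"slide": [0,0,0],"roll": 0,"fingers": 0.25}
  ]
}}

```text
t: 25.2
tool_pos: [0.4547, 0.0094, 0.0996]
orientation: [2.226, 0.003, -2.213]
force: [-0.1, -0.2, -0.0]
opening: 0.058
```

```bash
python3 - <<'E'
from fit import *
s,im=snap("wrist","w14"); print(s["tool_pos"],s["force"],s["opening"],s["t"])
p,f=fitcirc(im,"wrist",.453,.008,.054,.017,s,rng=.007);print(p,f)
draw(im,"wrist",p[0],p[1],.054,.017,s); cv2.imwrite("pics/w14f.png",im)
E
```

```text
[0.4546522  0.00940336 0.0995842 ] [-0.10562733 -0.16659663 -0.00666039] 0.05803144925756498 25.2
[0.45295732 0.00712982] -160.3590545654297
```

View pics/w14f.png

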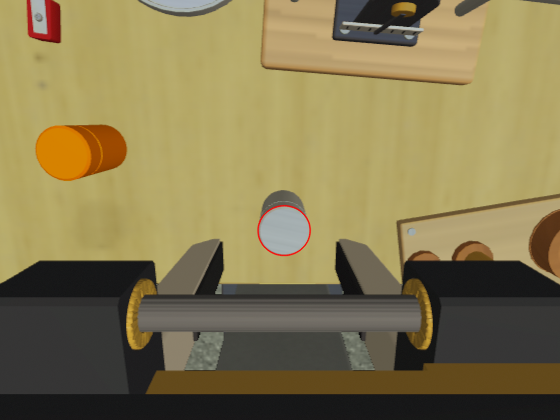

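Request:
{"fn": "play_rows", "kwargs": {
  "plan": [
    {"slide": [-0.03,-0.08,-0.6],"roll": 0,"fingers": 0.25},
    {"slide": [0,0,-0.65],"roll": 0,"fingers": 0.25},
    {"slide": [0,0,-0.65],"roll": 0,"fingers": 0.25},
    {"slide": [0,0,-0.5],"roll": 0,"fingers": 0.25},
    {"slide": [0,0,0],"roll": 0,"fingers": 0.25},
    {"slide": [0,0,0],"roll": 0,"fingers": -0.1},
    {"slide": [0,0,0],"roll": 0,"fingers": -1},
    {"slide": [0,0,0],"roll": 0,"fingers": -1},
    {"slide": [0,0,0],"roll": 0,"fingers": -1},
    {"slide": [0,0,0],"roll": 0,"fingers": -1}
  ],
  "squeeze": 15
}}

```text
t: 26.5
tool_pos: [0.452, 0.0071, 0.0249]
orientation: [2.221, 0.003, -2.218]
force: [-0.2, -0.4, 6.2]
opening: 0.034
```

```bash
python3 - <<'E'
from fit import *
s,im=snap("wrist","w15"); print(s["tool_pos"],s["force"],s["opening"],s["t"])
E
```

```text
[0.45201396 0.00706596 0.02490797] [-0.21135649 -0.40124312  6.17180407] 0.034044276299602716 26.5
```

Request:
{"fn": "play_rows", "kwargs": {
  "plan": [
    {"slide": [0,0,0.2],"roll": 0,"fingers": -1},
    {"slide": [0,0,0.8],"roll": 0,"fingers": -1},
    {"slide": [0,0,0.8],"roll": 0,"fingers": -1},
    {"slide": [0,0,0.8],"roll": 0,"fingers": -1},
    {"slide": [0,0,0.8],"roll": 0,"fingers": -1},
    {"slide": [-0.27,-0.72,0],"roll": 0,"fingers": -1},
    {"slide": [-0.27,-0.72,0],"roll": 0,"fingers": -1},
    {"slide": [-0.27,-0.72,0],"roll": 0,"fingers": -1},
    {"slide": [-0.27,-0.72,0],"roll": 0,"fingers": -1},
    {"slide": [-0.27,-0.72,0],"roll": 0,"fingers": -1},
    {"slide": [-0.27,-0.72,0],"roll": 0,"fingers": -1},
    {"slide": [-0.27,-0.72,0],"roll": 0,"fingers": -1},
    {"slide": [-0.27,-0.72,0],"roll": 0,"fingers": -1},
    {"slide": [-0.27,-0.72,0],"roll": 0,"fingers": -1},
    {"slide": [-0.27,-0.68,0],"roll": 0,"fingers": -1},
    {"slide": [0,0,0],"roll": 0,"fingers": -1},
    {"slide": [0,0,0],"roll": 0,"fingers": -1}
  ]
}}

```text
t: 28.68
tool_pos: [0.3703, -0.207, 0.1261]
orientation: [2.22, 0.004, -2.221]
force: [-0.3, 0.2, -1.7]
opening: 0.0341
```

```bash
python3 - <<'E'
from fit import *
s,im=snap("wrist","w16"); print(s["tool_pos"],s["force"],s["opening"],s["t"])
np.save("w16s.npy",s,allow_pickle=True)
b=cv2.resize(im[:280,150:420],None,fx=2.1,fy=2.1)
for r,z in ((.0265,.032),(.0195,.032),(.0185,.031)):
    p,f=fitcirc(im,"wrist",.4373,-.208,z,r,s,rng=.008);print(r,p,f)
    draw(b,"wrist",p[0],p[1],z,r,s,f=2.1,off=(150,0))
cv2.imwrite("pics/w16f.png",b)
E
```

```text
[ 0.37034482 -0.20704102  0.12606197] [-0.33451114  0.1718826  -1.70019184] 0.034090365322006884 28.675
0.0265 [ 0.43214379 -0.21245314] -192.29766845703125
0.0195 [ 0.43248505 -0.21219577] -99.47354888916016
0.0185 [ 0.43219601 -0.21063744] -93.80308532714844
```

View pics/w16f.png

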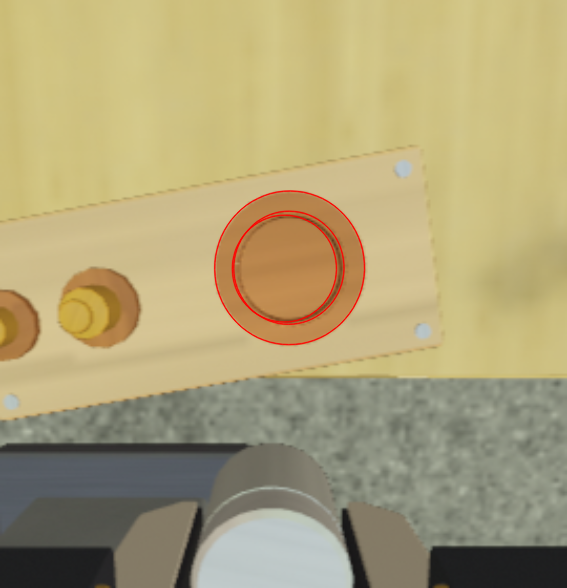

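View pics/w16.png

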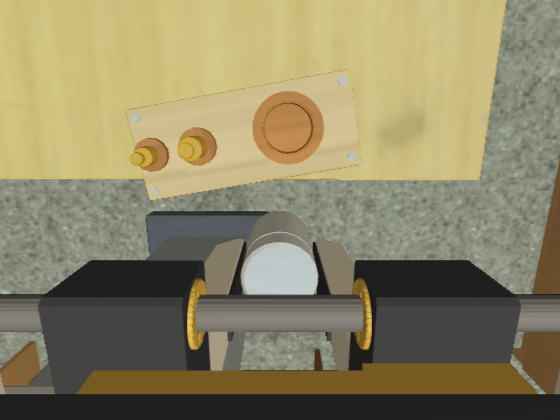

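Request:
{"fn": "play_rows", "kwargs": {
  "plan": [
    {"slide": [0.5,-0.05,0],"roll": 0,"fingers": -1},
    {"slide": [0.5,-0.05,0],"roll": 0,"fingers": -1},
    {"slide": [0.5,-0.04,0],"roll": 0,"fingers": -1},
    {"slide": [0.5,-0.04,0],"roll": 0,"fingers": -1},
    {"slide": [0,0,-0.5],"roll": 0,"fingers": -1},
    {"slide": [0,0,-0.7],"roll": 0,"fingers": -1},
    {"slide": [0,0,-0.5],"roll": 0,"fingers": -1},
    {"slide": [0,0,-0.3],"roll": 0,"fingers": -1},
    {"slide": [0,0,0],"roll": 0,"fingers": -1},
    {"slide": [0,0,0],"roll": 0,"fingers": -1}
  ]
}}

```text
t: 29.98
tool_pos: [0.4308, -0.2133, 0.0669]
orientation: [2.221, 0.003, -2.219]
force: [-0.3, -0.6, -0.9]
opening: 0.0341
```

```bash
python3 - <<'E'
from fit import *
s,im=snap("side","s17",(310,160,410,240),7); print(s["tool_pos"],s["force"],s["opening"],s["t"])
snap("scene","c17",(310,170,430,270),6)
snap("wrist","w17")
E
```

```text
[ 0.43078205 -0.21329147  0.06688029] [-0.29467657 -0.63023726 -0.93013526] 0.03406471742730122 29.975
```

View pics/s17.png

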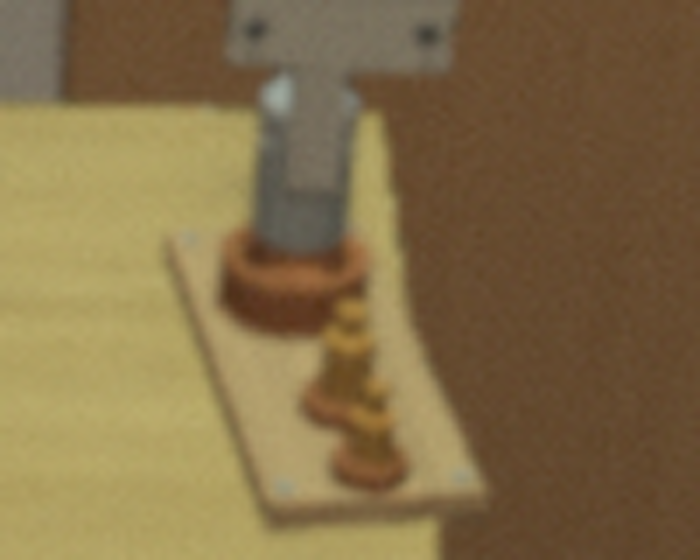

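View pics/c17.png

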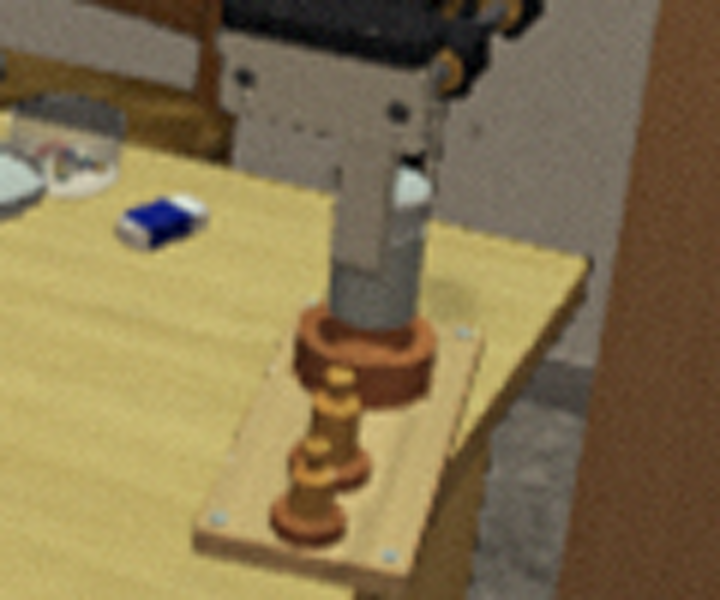

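View pics/w17.png

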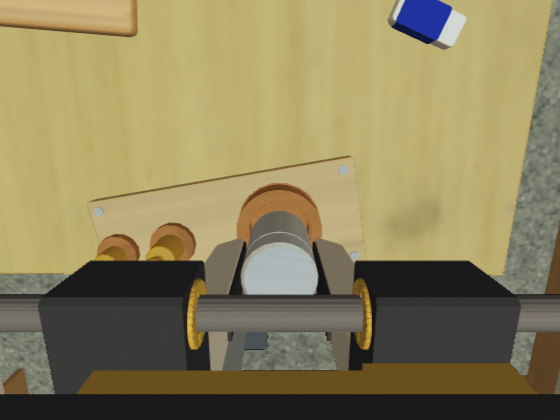

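Request:
{"fn": "play_rows", "kwargs": {
  "plan": [
    {"slide": [0.01,0.03,-0.15],"roll": 0,"fingers": -1},
    {"slide": [0,0,-0.1],"roll": 0,"fingers": -1},
    {"slide": [0,0,-0.04],"roll": 0,"fingers": -1},
    {"slide": [0,0,-0.04],"roll": 0,"fingers": -1},
    {"slide": [0,0,-0.04],"roll": 0,"fingers": -1},
    {"slide": [0,0,0],"roll": 0,"fingers": -1}
  ]
}}

```text
t: 30.88
tool_pos: [0.4306, -0.2121, 0.055]
orientation: [2.22, 0.003, -2.22]
force: [0.4, -0.4, -1.4]
opening: 0.0337
```

Request:
{"fn": "play_rows", "kwargs": {
  "plan": [
    {"slide": [0,0,-0.04],"roll": 0,"fingers": -1},
    {"slide": [0,0,-0.04],"roll": 0,"fingers": -1},
    {"slide": [0,0,0],"roll": 0,"fingers": -1}
  ]
}}

```text
t: 31.25
tool_pos: [0.4307, -0.2121, 0.0526]
orientation: [2.22, 0.003, -2.22]
force: [-0.0, -0.6, -1.3]
opening: 0.0335
```

In the bore with no contact force. I'll continue to the floor (TCP about .041).

Request:
{"fn": "play_rows", "kwargs": {
  "plan": [
    {"slide": [0,0,-0.05],"roll": 0,"fingers": -1},
    {"slide": [0,0,-0.05],"roll": 0,"fingers": -1},
    {"slide": [0,0,-0.05],"roll": 0,"fingers": -1},
    {"slide": [0,0,-0.05],"roll": 0,"fingers": -1},
    {"slide": [0,0,-0.05],"roll": 0,"fingers": -1},
    {"slide": [0,0,0],"roll": 0,"fingers": -1}
  ]
}}

```text
t: 32.0
tool_pos: [0.4307, -0.2122, 0.0451]
orientation: [2.22, 0.003, -2.22]
force: [0.4, -0.5, -2.0]
opening: 0.0338
```

Request:
{"fn": "play_rows", "kwargs": {
  "plan": [
    {"slide": [0,0,-0.04],"roll": 0,"fingers": -1},
    {"slide": [0,0,-0.04],"roll": 0,"fingers": -1},
    {"slide": [0,0,-0.03],"roll": 0,"fingers": -1},
    {"slide": [0,0,0],"roll": 0,"fingers": -1}
  ]
}}

```text
t: 32.5
tool_pos: [0.4307, -0.2122, 0.0419]
orientation: [2.22, 0.003, -2.22]
force: [0.9, -1.2, -1.9]
opening: 0.0336
```

Request:
{"fn": "play_rows", "kwargs": {
  "plan": [
    {"slide": [0,0,-0.03],"roll": 0,"fingers": -1},
    {"slide": [0,0,0],"roll": 0,"fingers": -1}
  ]
}}

```text
t: 32.75
tool_pos: [0.4307, -0.2122, 0.041]
orientation: [2.22, 0.003, -2.22]
force: [0.2, -1.2, -0.5]
opening: 0.0336
```

Weight is off the gripper, so the can is on the bore floor. Releasing it and rising.

Request:
{"fn": "play_rows", "kwargs": {
  "plan": [
    {"slide": [0,0,0],"roll": 0,"fingers": -0.15},
    {"slide": [0,0,0],"roll": 0,"fingers": 0.1},
    {"slide": [0,0,0],"roll": 0,"fingers": 0.2},
    {"slide": [0,0,0],"roll": 0,"fingers": 0.2},
    {"slide": [0,0,0.3],"roll": 0,"fingers": 0.2},
    {"slide": [0,0,0.8],"roll": 0,"fingers": 0.2},
    {"slide": [0,0,1],"roll": 0,"fingers": 0.2},
    {"slide": [0,0,1],"roll": 0,"fingers": 0.2},
    {"slide": [0,0,1],"roll": 0,"fingers": 0.2},
    {"slide": [-0.5,0,0.5],"roll": 0,"fingers": 0.2},
    {"slide": [-0.5,0,0],"roll": 0,"fingers": 0.2},
    {"slide": [0,0,0],"roll": 0,"fingers": 0.2},
    {"slide": [0,0,0],"roll": 0,"fingers": 0.2}
  ]
}}

```text
t: 34.38
tool_pos: [0.401, -0.2121, 0.1792]
orientation: [2.22, 0.003, -2.22]
force: [0.2, 0.4, -0.5]
opening: 0.0558
```

```bash
python3 - <<'E'
from fit import *
s,im=snap("wrist","w18"); print(s["tool_pos"],s["force"],s["opening"],s["t"])
b=im.copy()
for x,y,z,r in ((.432,-.2125,.070,.017),(.432,-.2125,.032,.0265)):
    p,f=fitcirc(im,"wrist",x,y,z,r,s,rng=.006);print(z,p,f); draw(b,"wrist",*p,z,r,s)
cv2.imwrite("pics/w18f.png",b)
snap("side","s18",(240,120,400,250),5)
snap("scene","c18",(190,150,430,300),3.3)
E
```

```text
[ 0.40098179 -0.21214119  0.17920448] [ 0.1605416   0.37562141 -0.47621222] 0.05577211765090644 34.375
0.07 [ 0.43208732 -0.21196735] -240.36903381347656
0.032 [ 0.43346875 -0.21242479] -177.10459899902344
```

View pics/w18f.png

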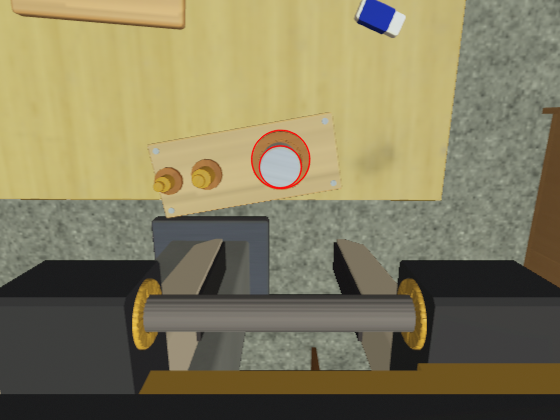

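View pics/s18.png

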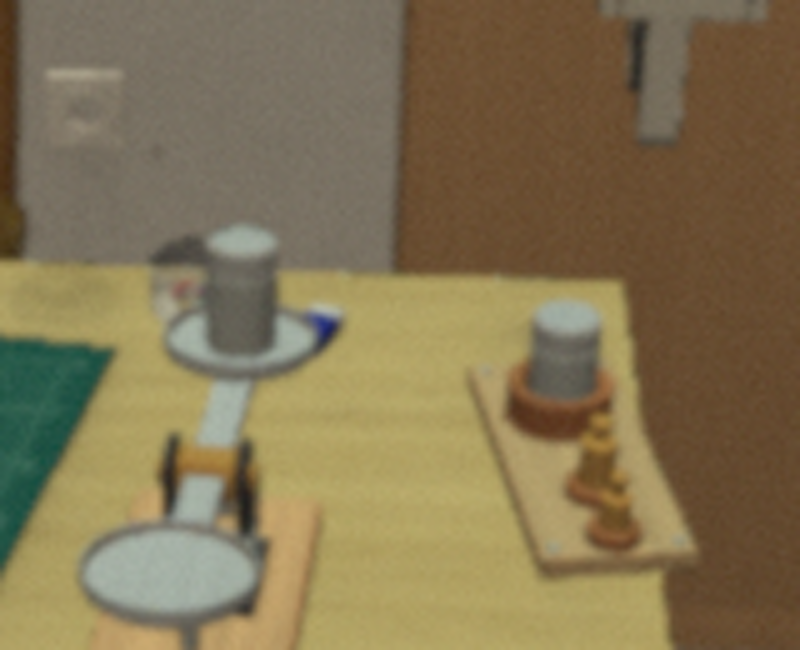

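View pics/c18.png

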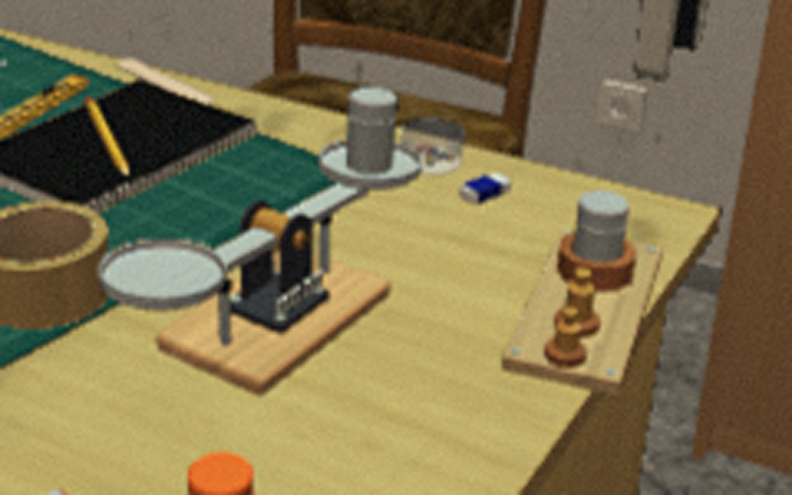

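Canister upright in the socket at wrist (280,167). The spare stands near the middle of the right pan, and the beam is tilted slightly that way, off its stop. Handing in.

```bash
python3 -c "
from plant import robot
print(robot.close_job(), robot.read_state()['t'])"
```

```text
the job is handed in; nothing more can be done
the job is handed in; nothing more can be done
```

The filled canister is upright in the socket and the light spare stands in the right pan. I handed the job in after about 34 s; no verdict was reported.

- **Weighing:** The canister that started nearer the stand, at about (0.454, 0.010), went in the right pan. The one near the desk edge, at about (0.424, 0.126), went in the left. The left pan dropped to its stop, so that one was the filled canister. I left the orange look-alike alone.
- **Regrasp:** When I lifted the filled canister off the tipped pan it sat about 0.1 rad askew in the fingers (opening 35.5 mm instead of 34 mm). I stood it on a free patch of desk, gripped it again upright and carried on.
- **Socket:** My first, distant fit of the socket was about 6 mm off. A closer view put its centre at about (0.432, -0.212). The canister then went in without catching, and I released it once its weight came off the wrist at the expected floor height.

**Last checks:** The last views show the cap at (0.432, -0.212), which matches the canister sitting on the bore floor. The spare stands near the middle of its pan, with the beam tilted only slightly and off its stop. The gripper is clear of everything, and the bystanders in view look unmoved. The last socket rim fit differed by about 1 mm, because the canister partly hides the rim. I judged the beam angle by eye and did not measure it.

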